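# Load the covered rotary feeder with coasters

## Task

Load all the brown coasters lying on the table into the wrapping feeder, one flat in each nest: put a coaster in the empty nest at the opening of the clear cover, then turn the knob so that the turntable clicks on to the next place, and go on like this. When you finish, every coaster has gone in under the cover and an empty nest stands at the opening, with the turntable home in its detent; leave the white dishes where they are.

Things in the scene. Friction and masses are not known exactly. Their poses are not given: they have to be found in the camera images.
- coaster0_mid (a point): Round brown stoneware coaster, a plain disc 68 mm across and 8 mm thick, about 60 g; the point is its centre, 4 mm above its underside. All coasters are alike; three or four are present.
- coaster1_mid (a point): Round brown stoneware coaster, a plain disc 68 mm across and 8 mm thick, about 60 g; the point is its centre, 4 mm above its underside. All coasters are alike; three or four are present.
- coaster2_mid (a point): Round brown stoneware coaster, a plain disc 68 mm across and 8 mm thick, about 60 g; the point is its centre, 4 mm above its underside. All coasters are alike; three or four are present.
- coaster3_mid (a point): Round brown stoneware coaster, a plain disc 68 mm across and 8 mm thick, about 60 g; the point is its centre, 4 mm above its underside. All coasters are alike; three or four are present.
- feeder: Rotary feeder of a wrapping bench, fixed: grey base 360 x 360 x 30 mm with a white turntable 340 mm across, its upper face 60 mm above the work surface, under a clear cover. Origin: on the work surface under the turntable's axis; x points away from the opening.
- cover (a point): The feeder's fixed clear plastic cover: a flat roof 360 x 360 mm on four thin corner legs, underside 94 mm and top 98 mm above the work surface; the point is at its middle, on the turntable's axis, 98 mm up. Axes as the feeder's. It is cut open from the front edge (x = -180 mm) to x = +45 mm, for y = -75 to +75 mm, baring the front nest and the knob.
- opening (a point): Centre of the loading opening: the fixed point 60 mm up (turntable face level), 115 mm to the front (-x) of the axis, where a nest stands when the turntable rests in a detent.
- nest0 (a point): Centre of nest 0, on the turntable's upper face, 115 mm from its axis. Five nests, 72 degrees apart, all empty at first: grey felt spots 76 mm across, each within four steel pins (6 mm thick, 5 mm high) 46 mm from its centre at 45 degrees to the radius; a coaster lies flat between them with 9 to 15 mm to spare each way, and fingers can straddle it along or across the radius. Starts at the opening.
- nest1 (a point): Centre of nest 1, on the turntable's upper face, 115 mm from its axis. Five nests, 72 degrees apart, all empty at first: grey felt spots 76 mm across, each within four steel pins (6 mm thick, 5 mm high) 46 mm from its centre at 45 degrees to the radius; a coaster lies flat between them with 9 to 15 mm to spare each way, and fingers can straddle it along or across the radius.
- nest2 (a point): Centre of nest 2, on the turntable's upper face, 115 mm from its axis. Five nests, 72 degrees apart, all empty at first: grey felt spots 76 mm across, each within four steel pins (6 mm thick, 5 mm high) 46 mm from its centre at 45 degrees to the radius; a coaster lies flat between them with 9 to 15 mm to spare each way, and fingers can straddle it along or across the radius.
- nest3 (a point): Centre of nest 3, on the turntable's upper face, 115 mm from its axis. Five nests, 72 degrees apart, all empty at first: grey felt spots 76 mm across, each within four steel pins (6 mm thick, 5 mm high) 46 mm from its centre at 45 degrees to the radius; a coaster lies flat between them with 9 to 15 mm to spare each way, and fingers can straddle it along or across the radius.
- nest4 (a point): Centre of nest 4, on the turntable's upper face, 115 mm from its axis. Five nests, 72 degrees apart, all empty at first: grey felt spots 76 mm across, each within four steel pins (6 mm thick, 5 mm high) 46 mm from its centre at 45 degrees to the radius; a coaster lies flat between them with 9 to 15 mm to spare each way, and fingers can straddle it along or across the radius.
- knob (a point): Centre of the black bar grip in the middle of the turntable, fixed to it: 66 mm long (along this frame's x axis), 18 mm thick (y), 25 mm high, spanning 102 to 127 mm above the work surface, above the cover. Pinch it across its thickness and turn it about the vertical to turn the turntable.
- turntable (a joint): Angle of the turntable, rad, anticlockwise positive seen from above, 0 at the start. It turns freely either way without end; detents every 72 degrees (1.257 rad) draw it home once it is more than half-way (peak about 0.12 N m, plus light drag).
- ramekin: White ramekin, 68 mm across and 42 mm high, a bystander; origin at the centre of its underside.
- sauce_dish: White square sauce dish, 64 x 64 x 30 mm, a bystander; origin at the centre of its underside.
There are look-alikes about, which are no part of the job. What is shaped like the part that bears coaster0_mid but black is not meant. Leave any yellow look-alike of the part that bears coaster3_mid alone.

How it is judged:
At the end, for the whole second after the job is handed in: Every coaster present lies flat in a nest of the turntable (between its pins, its centre within 17 mm of the nest's centre, resting on the felt), none of them at the opening (over 80 mm from it); an empty nest stands within 12 mm of the opening point, and coasters and turntable are at rest (((horizontal distance between coaster0_mid and nest0 below 0.017 m and z of coaster0_mid in the frame of nest0 between 0 and 0.0065 m) or (horizontal distance between coaster0_mid and nest1 below 0.017 m and z of coaster0_mid in the frame of nest1 between 0 and 0.0065 m) or (horizontal distance between coaster0_mid and nest2 below 0.017 m and z of coaster0_mid in the frame of nest2 between 0 and 0.0065 m) or (horizontal distance between coaster0_mid and nest3 below 0.017 m and z of coaster0_mid in the frame of nest3 between 0 and 0.0065 m) or (horizontal distance between coaster0_mid and nest4 below 0.017 m and z of coaster0_mid in the frame of nest4 between 0 and 0.0065 m)) and horizontal distance between each of coaster0_mid, coaster1_mid, coaster2_mid, coaster3_mid and opening above 0.08 m and linear speed of each of coaster0, coaster1, coaster2, coaster3 below 0.02 m/s and ((horizontal distance between coaster1_mid and nest0 below 0.017 m and z of coaster1_mid in the frame of nest0 between 0 and 0.0065 m) or (horizontal distance between coaster1_mid and nest1 below 0.017 m and z of coaster1_mid in the frame of nest1 between 0 and 0.0065 m) or (horizontal distance between coaster1_mid and nest2 below 0.017 m and z of coaster1_mid in the frame of nest2 between 0 and 0.0065 m) or (horizontal distance between coaster1_mid and nest3 below 0.017 m and z of coaster1_mid in the frame of nest3 between 0 and 0.0065 m) or (horizontal distance between coaster1_mid and nest4 below 0.017 m and z of coaster1_mid in the frame of nest4 between 0 and 0.0065 m)) and ((horizontal distance between coaster2_mid and nest0 below 0.017 m and z of coaster2_mid in the frame of nest0 between 0 and 0.0065 m) or (horizontal distance between coaster2_mid and nest1 below 0.017 m and z of coaster2_mid in the frame of nest1 between 0 and 0.0065 m) or (horizontal distance between coaster2_mid and nest2 below 0.017 m and z of coaster2_mid in the frame of nest2 between 0 and 0.0065 m) or (horizontal distance between coaster2_mid and nest3 below 0.017 m and z of coaster2_mid in the frame of nest3 between 0 and 0.0065 m) or (horizontal distance between coaster2_mid and nest4 below 0.017 m and z of coaster2_mid in the frame of nest4 between 0 and 0.0065 m)) and ((horizontal distance between coaster3_mid and nest0 below 0.017 m and z of coaster3_mid in the frame of nest0 between 0 and 0.0065 m) or (horizontal distance between coaster3_mid and nest1 below 0.017 m and z of coaster3_mid in the frame of nest1 between 0 and 0.0065 m) or (horizontal distance between coaster3_mid and nest2 below 0.017 m and z of coaster3_mid in the frame of nest2 between 0 and 0.0065 m) or (horizontal distance between coaster3_mid and nest3 below 0.017 m and z of coaster3_mid in the frame of nest3 between 0 and 0.0065 m) or (horizontal distance between coaster3_mid and nest4 below 0.017 m and z of coaster3_mid in the frame of nest4 between 0 and 0.0065 m)) and horizontal distance between any of nest0, nest1, nest2, nest3, nest4 and opening below 0.012 m and velocity of joint turntable between -0.05 and 0.05 rad/s); the robot touches nothing.
It fails at once if a white dish is pushed more than 60 mm from its place or tipped over (distance of any of ramekin, sauce_dish from where it was at the start of the episode above 0.06 m or angle between any of ramekin, sauce_dish's own z axis and vertical above 0.6 rad).
Of coaster0, coaster1, coaster2, coaster3 only 3 to 4 are there at a start; the rules pass over those that are not, and their reading is None.
At some moment in a run one of coaster0, coaster1, coaster2, coaster3 may be knocked a few centimetres aside while the robot is not near it.
Once in a run the grip may slacken for a moment while it holds something.
It also fails if it takes over 210 s, if anything falls off the work surface, if the arm or the gripper's body presses on something with over 40 N, if the wrist force passes 120 N, or if a joint passes its speed limit or range.

## Robot

A 6-joint arm with a two-finger parallel gripper is mounted at the origin on the work surface. World frame = base frame: x ahead of the robot, y to its left, z up, the work surface at z = 0. Lengths are in m, angles in rad, forces in N, time in s.
With the tool pointing down it reaches from about 0.3 to 0.775 m from the base axis. Payload 14.6 kg.
Tool frame: the origin (TCP) lies at the very end of the fingers, on their centre line; the grasp point (between the pads) lies 19 mm behind it; x points along the fingers, z is the direction in which the jaws open and shut, and the axes are right-handed (so a half turn about x gives the same grasp; the last joint's range is limited). The gripper opens to 94 mm and grips with 3 to 60 N. Pads are 16 mm wide; open, the fingers measure 119 mm over their backs; the gripper's body (75 mm by 177 mm) begins 78 mm behind the grasp point.
Start: joints at [1.202, 0.3, 1.521, -0, 1.321, -0.067], TCP at [0.163, 0.525, 0.205] pointing down, gripper open.
Joint ranges: [-3.03, 3.03], [-0.79, 2.21], [0.23, 2.52], [-1.04, 4.18], [0, 3.07], [-2.55, 2.55]. Speed limits (rad/s): [2.22, 2.22, 2.57, 3.14, 3.14, 3.14].

## Interface

Orientations are given as [roll, pitch, yaw] about the fixed x, y, z axes, in that order (R = Rz(yaw) Ry(pitch) Rx(roll)).
In Python, from station import ctrl gives the robot as it stands. The module is installed in compiled form; this text tells all that it offers.
- The arm moves only by the tool servo_tool, never from a script. Its argument "motion" is one flat list of numbers, 4 for each row, row after row: the shift along the tool's x, y, z in mm, then the turn about the tool's x in degrees. In form: [dx, dy, dz, roll, dx, dy, dz, roll, ...]. A call has 1 to 20 rows; each row is the pose to reach, as a shift and turn from the pose commanded when the call began, along the tool's axes at that moment; what a row does not reach only later rows make up. A row lasts 1/8 s, in which the tool goes at most 62.5 mm and 10.7 degrees, less where a joint would pass 70% of its speed; a pose out of reach is approached as far as the arm can. A call with a gripper value outside its range is refused whole. "gripper" is the opening, from 0 (shut) to 1 (fully open), set as the call begins (left out, the last holds). The fingers move at their own pace and stop on an object; "force" is the grip in N (left out, the last holds). Time passes only in rows, so rows that repeat a pose let the fingers close. It gives the time, the measured TCP pose, the force and the opening at its end, in the units of the state.
- ctrl.get_obs(): the state, without advancing time (a new reading comes with each control period).
- ctrl.camera(name): name is "scene" or "top" or "wrist"; returns a dict with "color" (480x640x3 uint8, red, green, blue), "z_map" (480x640 float32, m along the optical axis (not along the pixel's ray), 0 where there is no reading), "fx", "fy", "cx", "cy" (pixels), "rvec" (rotation vector, rad) and "tvec" (3), from world to camera coordinates, as OpenCV has them. Camera axes: x right, y down, z forward; pixel columns grow to the right and rows downward; lengths in m; the calibration is good to about 2 mm. A picture is of the moment at which its call begins.
- ctrl.hand_in(): hands the job in, once; it reports no verdict.
The state is a dict: "time_s": time; "qpos": joint angles; "joint_vel": joint speeds; "tau": joint torques, N m; "ee_pos": TCP position; "eef_rot": TCP orientation; "force": force on the tool from outside, world axes, zero at the start; "moment": the same for the moment, N m; "grip_width": finger opening in m.
Only numpy, scipy, OpenCV 4.12 (cv2) and the standard library are available. Lean on these libraries where they do the work, as an engineer would, in place of code of your own. Each camera call takes 0.05 s, during which the arm holds its last target.

## Working session

There is one attempt and no reset: what is moved stays moved. The work goes in short steps, Python scripts to look and compute and a tool call to move; the robot and the scene stay as the last step left them, time stands still between calls to the robot, and variables do not carry over. Pictures are saved under pics/ and viewed, and the job is handed in when it is done.

Besides the shell and the picture viewer there is one more tool, called after "Request:" by a JSON object that holds its "op" and its "data", one argument or row to a line. servo_tool: Moves the arm, as the interface text tells. Its arguments: {"type":"object","properties":{"motion":{"type":"array","items":{"type":"number"}},"gripper":{"type":"number"},"force":{"type":"number"}},"required":["motion"]}

```bash
mkdir -p pics; ls; cat > h.py <<'E'
from station import ctrl
import numpy as np, cv2
from scipy.spatial.transform import Rotation as Ro
def cam(n,save=None):
    c=ctrl.camera(n)
    if save: cv2.imwrite('pics/'+save,c['color'][:,:,::-1])
    return c
def world(c,u,v,z=None):
    R=Ro.from_rotvec(np.ravel(c['rvec'])).as_matrix(); t=np.ravel(c['tvec'])
    ray=np.stack([(np.asarray(u)-c['cx'])/c['fx'],(np.asarray(v)-c['cy'])/c['fy'],np.ones_like(u,dtype=float)],-1)
    o=-R.T@t; d=ray@R
    if z is not None: return o+d*((z-o[2])/d[...,2])[...,None]
    return o+d*c['z_map'][np.asarray(v).astype(int),np.asarray(u).astype(int)][...,None]
def proj(c,p):
    p=np.asarray(p,float).reshape(-1,3)
    K=np.array([[c['fx'],0,c['cx']],[0,c['fy'],c['cy']],[0,0,1.]])
    return cv2.projectPoints(p,np.ravel(c['rvec']),np.ravel(c['tvec']),K,None)[0][:,0]
def st():
    o=ctrl.get_obs()
    print({k:np.round(v,4).tolist() for k,v in o.items()})
    return o
E
python3 - <<'E'
from h import *
st()
for n in ['top','scene','wrist']:
    c=cam(n,n+'0.png'); print(n,c['fx'],c['cx'],c['cy'],np.ravel(c['rvec']),np.ravel(c['tvec']))
E
```

```text
pics
{'time_s': 0.0, 'qpos': [1.2024, 0.3005, 1.5216, 0.0, 1.3207, -0.0666], 'joint_vel': [-0.0003, -0.0, -0.0005, -0.0024, -0.0004, 0.0016], 'tau': [-0.0003, -53.181, -35.2739, 0.0708, 0.0245, -0.0001], 'ee_pos': [0.1634, 0.5249, 0.2049], 'eef_rot': [3.0599, 1.5696, -1.9543], 'force': [0.2396, -0.0784, -0.6997], 'moment': [0.0564, 0.0283, -0.0036], 'grip_width': 0.094}
top 470.91596433706485 319.5645760533466 243.49115904637114 [ 2.18617701 -2.16178813  0.13828986] [0.02505442 0.54648826 1.21893074]
scene 500.415181530939 321.13841534872233 234.85712334888836 [ 2.29685862  1.07635048 -0.3496451 ] [-0.37941117 -0.24224692  1.40004009]
wrist 383.20671382453395 326.6797353454912 243.51156112818623 [-2.35200917 -1.73111941 -0.22771262] [-0.54929923 -0.02729603  0.39126326]
```

View pics/top0.png

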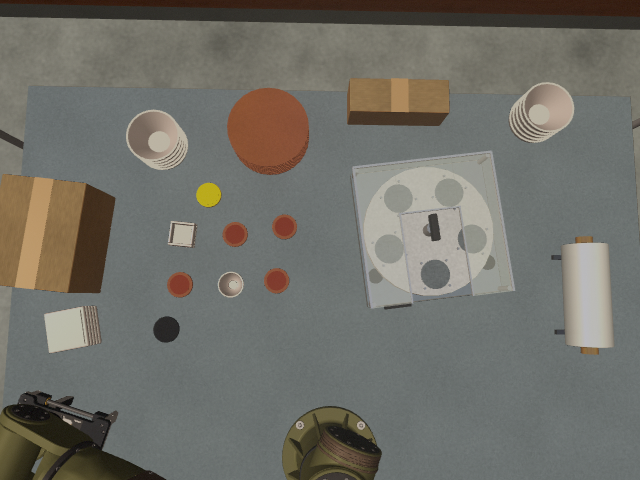

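View pics/scene0.png

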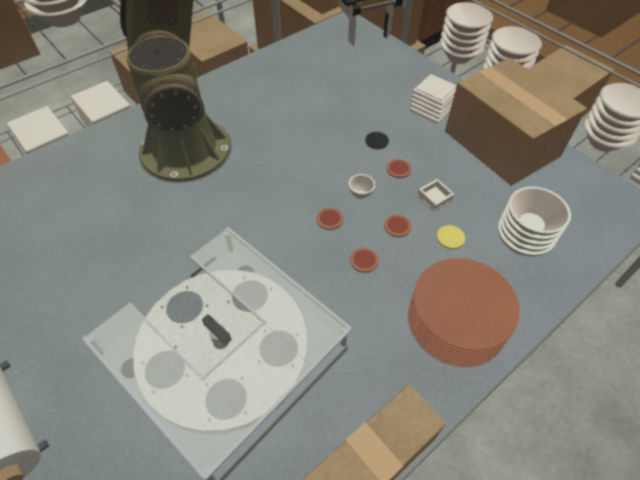

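View pics/wrist0.png

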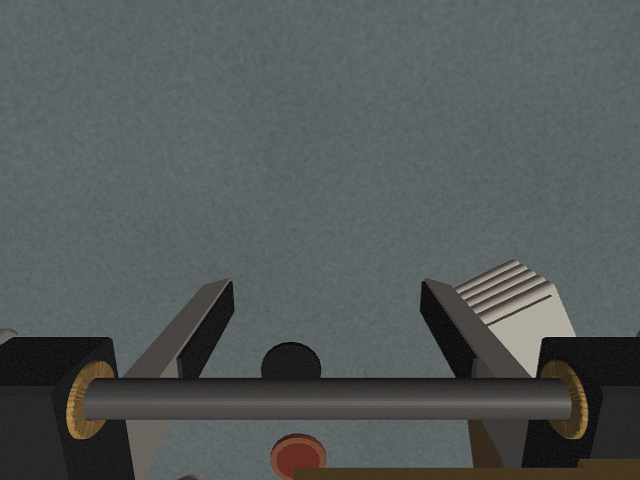

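The top view shows the reddish-brown discs at (235,234), (285,227), (180,285) and (277,281). Possible look-alikes are the black disc (166,329), the yellow disc (209,195) and the large brown stack (268,130, scenery). The bystanders are the ramekin (231,285) and the sauce dish (181,234). I'll check this with a crop and measure.

```bash
cat >> h.py <<'E'
def coasters(c,zc=0.008,verbose=True,zr=(-.01,.1)):
    hsv=cv2.cvtColor(c['color'],cv2.COLOR_RGB2HSV)
    m=(((hsv[...,0]<14)|(hsv[...,0]>172))&(hsv[...,1]>90)&(hsv[...,2]>50)).astype(np.uint8)
    n,l,s,ce=cv2.connectedComponentsWithStats(m)
    out=[]
    for i in range(1,n):
        if s[i,4]<60: continue
        cnt=max(cv2.findContours((l==i).astype(np.uint8),cv2.RETR_EXTERNAL,cv2.CHAIN_APPROX_NONE)[0],key=len)
        if len(cnt)<8: continue
        (u,v),(a,b),th=cv2.fitEllipse(cnt)
        p=world(c,u,v); q=world(c,u,v,zc)
        out.append((u,v,a,b,s[i,4],p,q))
        if verbose: print(np.round([u,v,a,b,s[i,4]],1),'depth',np.round(p,4),'plane',np.round(q,4))
    return out
E
python3 - <<'E'
from h import *
c=cam('top'); coasters(c)
cv2.imwrite('pics/top_crop.png',cv2.resize(c['color'][170:350,130:330,::-1],None,fx=4,fy=4,interpolation=cv2.INTER_CUBIC)[:600*1])
cv2.imwrite('pics/top_crop2.png',cv2.resize(c['color'][140:320,340:530,::-1],(760,600)))
for n,u,v in [('ram',231,285),('dish',181,234),('black',166,329),('yel',209,195),('nest',435,275),('knob',434,228),('cl',353,166),('cr',491,152),('bl',371,307),('br',514,291)]:
    print(n,np.round(world(c,u,v),4),np.round(world(c,u,v,.098),4))
print('scene'); c=cam('scene'); coasters(c)
E
```

```text
[ 24.6   1.8   3.6  47.1 126. ] depth [ 1.6561  1.3038 -0.6623] plane [1.2241 0.8701 0.008 ]Traceback (most recent call last):
  File "<stdin>", line 2, in <module>
  File "h.py", line 32, in coasters
    p=world(c,u,v); q=world(c,u,v,zc)
  File "h.py", line 13, in world
    return o+d*c['z_map'][np.asarray(v).astype(int),np.asarray(u).astype(int)][...,None]
               ~~~~~~~~~~^^^^^^^^^^^^^^^^^^^^^^^^^^^^^^^^^^^^^^^^^^^^^^^^^^^^^
IndexError: index 977 is out of bounds for axis 1 with size 640
```

```bash
python3 - <<'E'
s=open('h.py').read()
s=s.replace("if len(cnt)<8: continue","if len(cnt)<8 or s[i,4]>9000: continue").replace("        p=world(c,u,v); q","        if not(0<=u<640 and 0<=v<480) or min(a,b)<.5*max(a,b): continue\n        p=world(c,u,v); q")
open('h.py','w').write(s)
E
cat > a.py <<'E'
from h import *
c=cam('top'); coasters(c)
cv2.imwrite('pics/top_crop.png',cv2.resize(c['color'][190:340,130:330,::-1],None,fx=4,fy=4,interpolation=cv2.INTER_CUBIC))
cv2.imwrite('pics/top_crop2.png',cv2.resize(c['color'][140:320,340:530,::-1],(633,600)))
for n,u,v in [('ram',231,285),('dish',181,234),('black',166,329),('yel',209,195),('nest',435,275),('knob',434,228),('cl',353,166),('cr',491,152),('bl',371,307),('br',514,291)]:
    print(n,np.round(world(c,u,v),4),np.round(world(c,u,v,.098),4))
print('scene'); c=cam('scene'); coasters(c)
E
python3 a.py
```

```text
[ 268.4  130.5   80.5   86.9 5611. ] depth [0.8325 0.1678 0.088 ] plane [0.861  0.1755 0.008 ]
[284.1 226.4  23.5  24.1 478. ] depth [0.5939 0.1273 0.0069] plane [0.5937 0.1272 0.008 ]
[234.8 234.   23.9  24.3 489. ] depth [0.5713 0.2592 0.0096] plane [0.5715 0.2594 0.008 ]
[276.2 280.2  24.1  24.3 493. ] depth [0.4484 0.1457 0.0079] plane [0.4484 0.1457 0.008 ]
[179.5 284.2  24.   25.2 509. ] depth [0.4351 0.402  0.0071] plane [0.4351 0.4018 0.008 ]
ram [0.4346 0.2661 0.0038] [0.4328 0.2503 0.098 ]
dish [0.5699 0.4042 0.0057] [0.5583 0.3786 0.098 ]
black [0.3175 0.4322 0.0079] [0.3241 0.4052 0.098 ]
yel [0.678  0.3332 0.0044] [0.6583 0.3125 0.098 ]
nest [ 0.4646 -0.2663  0.0622] [ 0.463  -0.2568  0.098 ]
knob [ 0.5772 -0.2483  0.128 ] [ 0.5816 -0.2562  0.098 ]
cl [ 0.7387 -0.0509  0.0985] [ 0.7388 -0.051   0.098 ]
cr [ 0.7808 -0.4064  0.0995] [ 0.7813 -0.407   0.098 ]
bl [ 0.3822 -0.0965  0.0977] [ 0.3822 -0.0964  0.098 ]
br [ 0.4265 -0.4962  0.0012] [ 0.4253 -0.4543  0.098 ]
scene
[435.7  15.1  30.2  53.9 899. ] depth [-0.6234  1.8707 -0.5543] plane [-0.0171  1.0477  0.008 ]
[398.5 168.   16.4  23.  324. ] depth [0.44   0.3978 0.0096] plane [0.4391 0.3991 0.008 ]
[329.5 218.3  19.7  25.1 420. ] depth [0.4537 0.1422 0.0103] plane [0.4523 0.1434 0.008 ]
[397.3 225.4  20.   25.4 431. ] depth [0.5759 0.2572 0.0085] plane [0.5756 0.2575 0.008 ]
[363.9 259.7  22.5  26.4 501. ] depth [0.5986 0.124  0.01  ] plane [0.5977 0.1251 0.008 ]
```

View pics/top_crop.png

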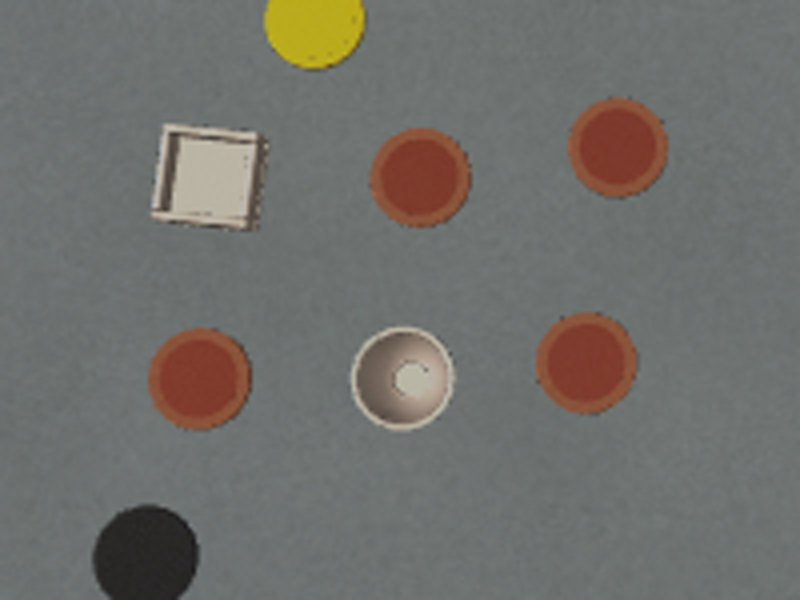

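View pics/top_crop2.png

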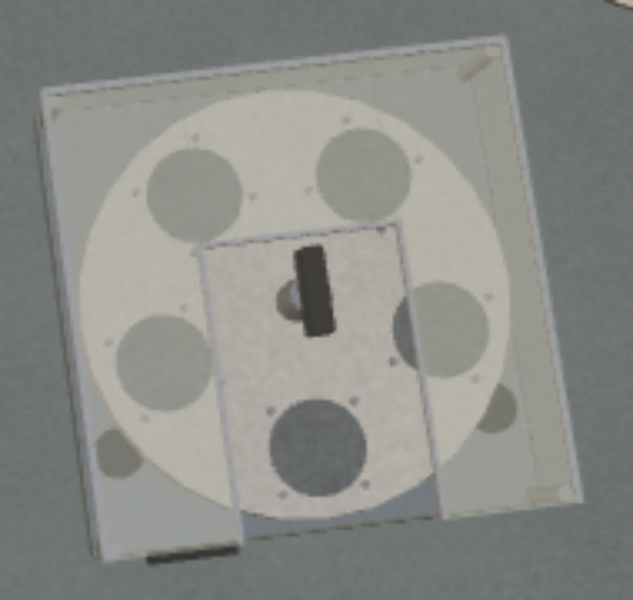

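Four brown coasters are confirmed; the black and yellow discs are clearly different. Next I'll refine the feeder pose and set up the move computation.

```bash
cat >> h.py <<'E'
def wrap(a,p=2*np.pi): return (a+p/2)%p-p/2
def jaw(o=None):
    o=o or ctrl.get_obs(); R=Ro.from_euler('xyz',o['eef_rot']).as_matrix(); return R
def plan(p,ang,o=None,minimal=False):
    """p: target TCP world; ang: jaw direction (mod 180deg) world yaw rad"""
    o=o or ctrl.get_obs(); R=jaw(o); z=R[:,2]; yaw=np.arctan2(z[1],z[0])
    d=R.T@(np.asarray(p)-o['ee_pos'])*1000
    best=None
    for k in (-2,-1,0,1,2):
        dy=wrap(ang-yaw,np.pi)+k*np.pi   # world ccw jaw turn
        # q6 after: tool x down => turning about +x tool is cw seen from above
        roll=-dy
        q6=o['qpos'][5]+s6*(dy-(np.arctan2(p[1],p[0])-np.arctan2(o['ee_pos'][1],o['ee_pos'][0])))
        c=abs(roll) if minimal else abs(q6)
        if abs(q6)<2.4 and (best is None or c<best[0]): best=(c,roll,q6)
    print('move dx dy dz roll:',np.round(d,1),round(np.degrees(best[1]),1),'q6->',round(best[2],2),'from',np.round(o['ee_pos'],4),'jawyaw',round(np.degrees(yaw),1),'t',round(float(o['time_s']),1))
s6=-1
E
python3 - <<'E'
from h import *
o=ctrl.get_obs(); R=jaw(o); print(np.round(R,3))
for n,box in [('top',None),('scene',None)]:
    c=cam(n)
    g=cv2.cvtColor(c['color'],cv2.COLOR_RGB2GRAY).astype(int)
    cor=np.array([.5818,-.2517]); x=np.array([np.cos(.122),np.sin(.122)])
    op=cor-.115*x
    def dark(p,rad,thr,z,name):
        u,v=proj(c,[p[0],p[1],z])[0]
        r=int(rad)
        u0,v0=int(u)-r,int(v)-r
        sub=(g[v0:v0+2*r,u0:u0+2*r]<thr).astype(np.uint8)
        nn,l,s,ce=cv2.connectedComponentsWithStats(sub)
        i=max(range(1,nn),key=lambda k:s[k,4])
        cnt=max(cv2.findContours((l==i).astype(np.uint8),0,1)[0],key=len)
        if name=='nest': e=cv2.fitEllipse(cnt)
        else: e=cv2.minAreaRect(cnt)
        uu,vv=e[0][0]+u0,e[0][1]+v0
        if name=='nest': print(n,name,np.round(e,1) if 0 else e,np.round(world(c,uu,vv,z),4))
        else:
            bp=cv2.boxPoints(e)+[u0,v0]; W=world(c,bp[:,0],bp[:,1],z); print(n,name,np.round(W,4).tolist(),np.round(W.mean(0),4))
    print('gray',n,[g[int(v),int(u)] for u,v in proj(c,[[*op,.06],[*(op-.05*x),.06],[*cor,.127]])])
    dark(op,28,130,.0605,'nest'); dark(cor,24,55,.127,'knob')
E
```

```text
[[-0.    -0.955  0.297]
 [-0.     0.297  0.955]
 [-1.     0.    -0.   ]]
gray top [np.int64(103), np.int64(172), np.int64(63)]
top nest ((28.936506271362305, 28.913005828857422), (27.867700576782227, 28.613496780395508), 138.64697265625) [ 0.4675 -0.2666  0.0605]Traceback (most recent call last):
  File "<stdin>", line 23, in <module>
  File "<stdin>", line 14, in dark
ValueError: max() iterable argument is empty
```

```bash
python3 - <<'E'
from h import *
cor=np.array([.5818,-.2517]); x=np.array([np.cos(.122),np.sin(.122)]); op=cor-.115*x
for n in ['top','scene']:
    c=cam(n)
    g=cv2.cvtColor(c['color'],cv2.COLOR_RGB2GRAY).astype(int)
    for name,p,z,r,th in [('nest',op,.0605,28,135),('knob',cor,.127,24,80)]:
        u,v=proj(c,[p[0],p[1],z])[0]; u0,v0=int(u)-r,int(v)-r
        s_=g[v0:v0+2*r,u0:u0+2*r]
        sub=(s_<th).astype(np.uint8)
        nn,l,s,ce=cv2.connectedComponentsWithStats(sub)
        i=l[r,r] or max(range(1,nn),key=lambda k:s[k,4])
        cnt=max(cv2.findContours((l==i).astype(np.uint8),0,1)[0],key=len)
        e=cv2.fitEllipse(cnt) if name=='nest' else cv2.minAreaRect(cnt)
        print(n,name,s[i,4],e,np.round(world(c,e[0][0]+u0,e[0][1]+v0,z),4))
        if name=='knob':
            bp=cv2.boxPoints(e)+[u0,v0]; print(np.round(world(c,bp[:,0],bp[:,1],z),4).tolist())
    cv2.imwrite('pics/%s_f.png'%n,cv2.resize(c['color'][140:330,340:530,::-1] if n=='top' else c['color'][220:480,80:360,::-1],None,fx=2.2,fy=2.2))
plan([.4504,.1445,.12],0.3)
plan([.4371,.4005,.12],0.3)
E
```

```text
top nest 668 ((28.970748901367188, 28.920774459838867), (27.89557647705078, 28.666337966918945), 135.84400939941406) [ 0.4675 -0.2667  0.0605]
top knob 234 ((22.084354400634766, 25.062347412109375), (26.45404815673828, 10.43327808380127), 81.46923065185547) [ 0.5796 -0.2463  0.127 ]
[[0.6101, -0.2292, 0.127], [0.6143, -0.2548, 0.127], [0.5493, -0.2634, 0.127], [0.5452, -0.2379, 0.127]]
scene nest 811 ((28.091272354125977, 29.591596603393555), (27.945972442626953, 34.92521286010742), 65.76637268066406) [ 0.4695 -0.2675  0.0605]
scene knob 144 ((26.25, 28.75), (32.52690887451172, 7.77817440032959), 45.0) [ 0.5905 -0.2544  0.127 ]
[[0.5582, -0.2652, 0.127], [0.555, -0.251, 0.127], [0.6222, -0.2438, 0.127], [0.6248, -0.2576, 0.127]]
move dx dy dz roll: [  85.4 -387.1 -278.1] 55.5 q6-> -0.06 from [0.1635 0.5251 0.2054] jawyaw 72.7 t 0.5
move dx dy dz roll: [  85.4 -298.3  -37.7] 55.5 q6-> 0.38 from [0.1635 0.5251 0.2054] jawyaw 72.7 t 0.5
```

```bash
python3 - <<'E'
from h import *
plan([.4371,.4005,.10],np.radians(45))
E
```

```text
move dx dy dz roll: [ 105.4 -298.3  -37.7] 27.7 q6-> -0.11 from [0.1635 0.5251 0.2054] jawyaw 72.7 t 0.5
```

Request:
{"op": "servo_tool", "data": {
  "motion": [5,-20,-3,2,20,-60,-8,6,40,-110,-14,11,60,-160,-20,16,80,-210,-26,20,95,-255,-32,24,103,-285,-36,27,105,-298,-38,28,105,-298,-38,28,105,-298,-38,28],
  "gripper": 1
}}

```text
time_s: 1.7
ee_pos: [0.436, 0.4008, 0.1009]
eef_rot: [0.167, 1.57, 0.949]
force: [-0.5, -0.3, 0.9]
grip_width: 0.0938
```

```bash
python3 - <<'E'
from h import *
o=st()
c=cam('wrist','w1.png'); coasters(c)
plan([.4371,.4005,.002],np.radians(45))
c=cam('top'); coasters(c)
E
```

```text
{'time_s': 1.7, 'qpos': [0.6814, 0.4936, 1.5059, 0.0001, 1.1416, -0.1003], 'joint_vel': [0.0066, -0.0017, -0.0012, -0.0006, -0.0004, 0.0018], 'tau': [-0.9486, -60.6716, -32.4952, 0.0428, 0.0171, -0.0045], 'ee_pos': [0.436, 0.4008, 0.1009], 'eef_rot': [0.1672, 1.5703, 0.9488], 'force': [-0.4626, -0.2505, 0.863], 'moment': [-0.0156, -0.0043, 0.0807], 'grip_width': 0.0938}
[ 328.7  241.1   88.1   89.7 6332. ] depth [0.4343 0.4045 0.0086] plane [0.4344 0.4044 0.008 ]
[ 324.3  449.9   47.6   82.4 2771. ] depth [0.5623 0.2706 0.0088] plane [0.5628 0.2701 0.008 ]
move dx dy dz roll: [98.9 -1.1  0.5] -0.2 q6-> -0.11 from [0.436  0.4009 0.1009] jawyaw 44.8 t 1.8
[ 268.4  130.5   80.5   86.9 5610. ] depth [0.8343 0.1683 0.0828] plane [0.861  0.1755 0.008 ]
[284.  226.5  23.5  23.9 474. ] depth [0.5934 0.1273 0.0092] plane [0.5936 0.1274 0.008 ]
[234.8 234.   23.9  24.2 488. ] depth [0.5712 0.2591 0.0106] plane [0.5715 0.2595 0.008 ]
[276.1 280.3  24.1  24.2 492. ] depth [0.4483 0.1456 0.0101] plane [0.4484 0.1458 0.008 ]
[182.2 281.   15.6  25.1 314. ] depth [0.4436 0.3952 0.008 ] plane [0.4436 0.3952 0.008 ]
```

View pics/w1.png

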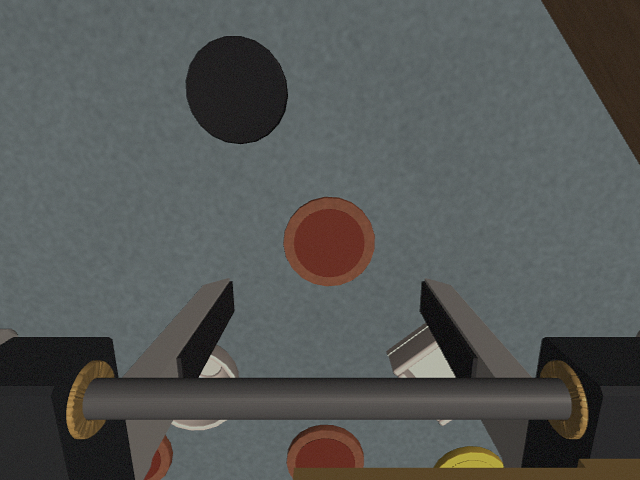

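Request:
{"op": "servo_tool", "data": {
  "motion": [20,0,0,0,45,1,0,0,70,1,0,0,88,1,0,0,96,1,0,0,98,1,0,0,98,1,0,0]
}}

```text
time_s: 2.68
ee_pos: [0.4363, 0.4012, 0.0031]
eef_rot: [-0.113, 1.57, 0.667]
force: [0.5, 0.4, -0.1]
grip_width: 0.0939
```

Request:
{"op": "servo_tool", "data": {
  "motion": [0,0,0,0,0,0,0,0,0,0,0,0,0,0,0,0,0,0,0,0,0,0,0,0],
  "gripper": 0.6,
  "force": 20
}}

```text
time_s: 3.42
ee_pos: [0.4361, 0.4011, 0.0027]
eef_rot: [-0.117, 1.57, 0.663]
force: [0.4, 1.0, 4.0]
grip_width: 0.0675
```

Request:
{"op": "servo_tool", "data": {
  "motion": [-8,0,0,0,-25,0,0,0,-50,0,0,0,-80,0,0,0,-110,0,0,0,-135,0,0,0,-148,0,0,0,-150,0,0,0]
}}

```text
time_s: 4.42
ee_pos: [0.4361, 0.4011, 0.1533]
eef_rot: [-0.114, 1.57, 0.667]
force: [-0.3, 0.6, -2.1]
grip_width: 0.0675
```

```bash
python3 - <<'E'
from h import *
o=st(); zt=o['ee_pos'][2]+.0055
for n in ['wrist','top','scene']:
    c=cam(n,n+'2.png'); print(n); coasters(c,zt)
plan([.4683,-.267,.150],np.radians(7.2))
plan([.4683,-.267,.150],np.radians(97.2))
E
```

```text
{'time_s': 4.425, 'qpos': [0.6817, 0.4381, 1.4572, -0.0, 1.2451, -0.0986], 'joint_vel': [-0.001, 0.0104, 0.007, 0.0006, 0.0189, 0.0016], 'tau': [0.0236, -61.975, -35.6324, 0.0727, 0.2194, -0.0], 'ee_pos': [0.4361, 0.4011, 0.1533], 'eef_rot': [-0.1136, 1.5696, 0.6667], 'force': [-0.322, 0.5575, -2.133], 'moment': [-0.0109, 0.0576, -0.0287], 'grip_width': 0.0675}
wrist
[629.6   3.8  13.5  19.8  72. ] depth [0.4451 0.6095 0.1143] plane [0.4325 0.5779 0.1588]
[522.   38.4  10.7  17.2  63. ] depth [0.4355 0.6102 0.015 ] plane [0.4117 0.5397 0.1588]
top
[ 268.4  130.5   80.5   86.9 5612. ] depth [0.8337 0.1681 0.0845] plane [0.8072 0.1609 0.1588]
[284.  226.5  23.5  23.9 474. ] depth [0.5929 0.1271 0.0128] plane [0.5717 0.1185 0.1588]
[234.8 234.   23.9  24.3 489. ] depth [0.5715 0.2594 0.0084] plane [0.5523 0.2348 0.1588]
[276.2 280.2  24.1  24.3 493. ] depth [0.4483 0.1454 0.012 ] plane [0.4439 0.1346 0.1588]
scene
[405.7 125.3  17.1  26.6 387. ] depth [0.4375 0.3985 0.156 ] plane [0.4395 0.3959 0.1588]
[329.4 218.3  19.8  24.8 417. ] depth [0.4538 0.1418 0.0106] plane [0.542  0.0629 0.1588]
[397.3 225.3  20.   25.2 429. ] depth [0.576  0.2568 0.009 ] plane [0.6462 0.1594 0.1588]
[363.8 259.6  22.5  26.4 500. ] depth [0.598  0.1246 0.0089] plane [0.6648 0.0475 0.1588]
move dx dy dz roll: [   2.1 -497.5 -446.6] 37.5 q6-> -0.71 from [0.4357 0.4007 0.1516] jawyaw 44.7 t 4.6
move dx dy dz roll: [   2.1 -497.5 -446.6] 127.5 q6-> 0.87 from [0.4357 0.4007 0.1516] jawyaw 44.7 t 4.6
```

View pics/wrist2.png

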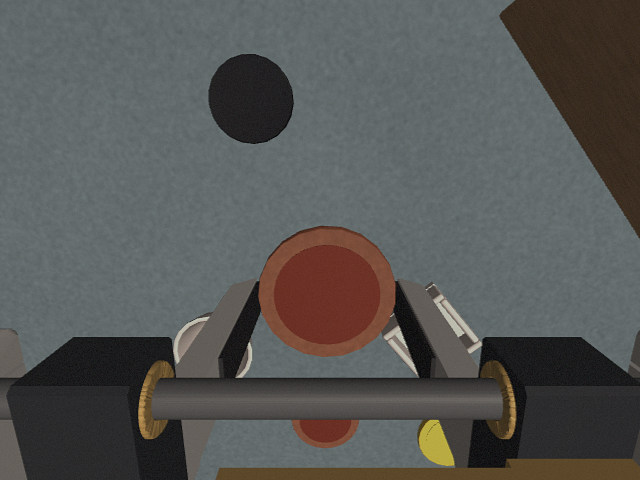

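The coaster is held squarely, with its centre at about (327,291) between the tips in the wrist view. I'll move it to the opening.

Request:
{"op": "servo_tool", "data": {
  "motion": [0,-10,-9,1,0,-30,-27,2,0,-60,-54,5,0,-95,-85,7,0,-129,-116,10,0,-164,-147,12,0,-199,-179,15,0,-234,-210,18,0,-269,-241,20,0,-304,-272,23,0,-338,-304,26,0,-373,-335,28,0,-408,-366,31,0,-438,-393,33,0,-463,-415,35,0,-483,-433,37,0,-493,-442,37.5,0,-498,-447,37.5,0,-498,-447,37.5]
}}

```text
time_s: 6.95
ee_pos: [0.4685, -0.2672, 0.1523]
eef_rot: [2.338, 1.571, 2.464]
force: [0.6, -0.0, -0.4]
grip_width: 0.0671
```

```bash
cat > held.py <<'E'
from h import *
o=st(); zt=o['ee_pos'][2]+.0055
c=cam('wrist','wh.png')
hsv=cv2.cvtColor(c['color'],cv2.COLOR_RGB2HSV)
m=(((hsv[...,0]<14)|(hsv[...,0]>172))&(hsv[...,1]>120)&(hsv[...,2]>50)).astype(np.uint8); m[378:]=0
m=cv2.morphologyEx(m,cv2.MORPH_OPEN,np.ones((15,15)))
cnt=max(cv2.findContours(m,0,1)[0],key=cv2.contourArea)
h=cv2.convexHull(cnt); e=cv2.fitEllipse(h); print('ell',e)
w=world(c,e[0][0],e[0][1],zt); print('held centre wrist',np.round(w,4),'offset in tool mm',np.round(jaw(o).T@(w-o['ee_pos'])*1000,1))
E
python3 held.py; python3 - <<'E'
from h import *
for n in ['top','scene']:
    c=cam(n,n+'3.png'); print(n); 
    coasters(c,ctrl.get_obs()['ee_pos'][2]+.0055)
plan([.4683,-.267,.063],np.radians(7.2))
E
```

```text
{'time_s': 6.95, 'qpos': [-0.5862, 0.3259, 1.6152, 0.0, 1.2007, -0.7123], 'joint_vel': [0.0128, -0.0067, 0.0052, 0.0025, 0.0004, 0.0056], 'tau': [-0.9406, -52.7882, -34.0973, -0.0022, 0.057, -0.1271], 'ee_pos': [0.4685, -0.2672, 0.1523], 'eef_rot': [2.3377, 1.5705, 2.4638], 'force': [0.5683, -0.0297, -0.3966], 'moment': [-0.0835, 0.0311, 0.0362], 'grip_width': 0.0671}
ell ((326.6632995605469, 290.978515625), (130.29115295410156, 136.5732879638672), 88.37161254882812)
held centre wrist [ 0.4681 -0.2627  0.1578] offset in tool mm [-5.5  4.5  0.1]
top
[ 268.4  130.5   80.5   86.9 5610. ] depth [0.8334 0.168  0.0853] plane [0.8075 0.161  0.158 ]
[284.  226.5  23.5  23.9 474. ] depth [0.593  0.1271 0.0123] plane [0.5718 0.1186 0.158 ]
[234.8 234.   23.9  24.3 489. ] depth [0.5709 0.2586 0.0128] plane [0.5524 0.2349 0.158 ]
[438.5 269.9  13.8  25.5 291. ] depth [ 0.4726 -0.2495  0.1578] plane [ 0.4726 -0.2495  0.158 ]
[276.1 280.3  24.1  24.2 492. ] depth [0.4483 0.1456 0.0097] plane [0.4439 0.1348 0.158 ]
scene
[435.4  15.3  30.3  54.4 917. ] depth [-0.62    1.8638 -0.5512] plane [0.1447 0.8268 0.158 ]
[329.4 218.3  19.7  24.9 416. ] depth [0.4554 0.1405 0.0131] plane [0.5416 0.0633 0.158 ]
[397.3 225.3  19.9  25.2 425. ] depth [0.5752 0.2579 0.0074] plane [0.6458 0.1599 0.158 ]
[363.8 259.7  22.4  26.3 496. ] depth [0.5971 0.1255 0.0068] plane [0.6645 0.0478 0.158 ]
move dx dy dz roll: [89.5 -0.2 -0.5] 0.1 q6-> -0.71 from [ 0.4687 -0.2668  0.1525] jawyaw 7.3 t 7.1
```

View pics/wh.png

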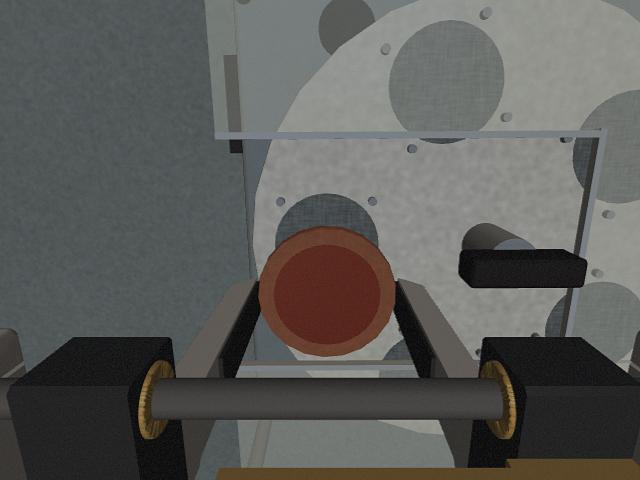

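View pics/scene3.png

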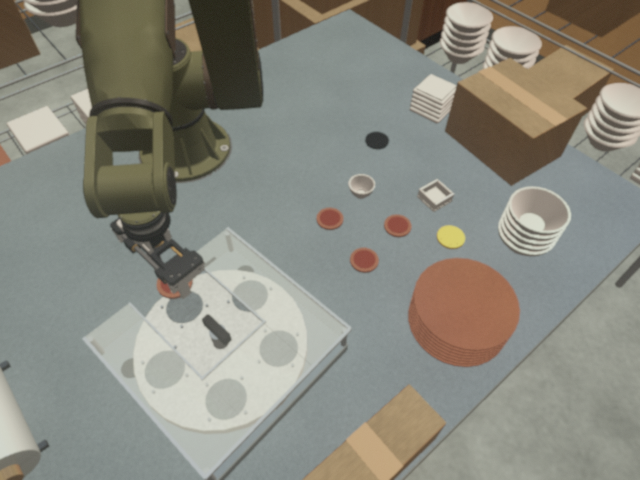

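```bash
python3 - <<'E'
from h import *
c=cam('wrist'); w=world(c,np.array([281.,373]),np.array([202.,202]),.065); print(np.round(w,4))
d=w[1]-w[0]; print(np.linalg.norm(d),np.degrees(np.arctan2(d[1],d[0])))
x=d/np.linalg.norm(d); y=np.array([-x[1],x[0],0]); print('nest centre wrist',np.round(w.mean(0)-.0325*y,4))
E
```

```text
[[ 0.4329 -0.2376  0.065 ]
 [ 0.4968 -0.2294  0.065 ]]
0.06446625732465551 7.24955476200754
nest centre wrist [ 0.4689 -0.2658  0.065 ]
```

Request:
{"op": "servo_tool", "data": {
  "motion": [15,-1,0,0,35,-2,0,0,55,-3,0,0,72,-3,0,0,82,-3,0,0,86,-3,0,0,88,-3,0,0,88,-3,0,0]
}}

```text
time_s: 8.15
ee_pos: [0.4692, -0.2705, 0.0648]
eef_rot: [-0.73, 1.57, -0.604]
force: [0.2, -0.2, -1.8]
grip_width: 0.0672
```

Request:
{"op": "servo_tool", "data": {
  "motion": [0,0,0,0,0,0,0,0,0,0,0,0,0,0,0,0],
  "gripper": 1
}}

```text
time_s: 8.65
ee_pos: [0.4691, -0.2704, 0.0645]
eef_rot: [-1.041, 1.571, -0.915]
force: [-0.1, 0.1, -0.3]
grip_width: 0.0937
```

Request:
{"op": "servo_tool", "data": {
  "motion": [-8,0,0,0,-25,0,0,0,-45,0,0,0,-62,0,0,0,-66,0,0,0,-66,0,0,0]
}}

```text
time_s: 9.4
ee_pos: [0.469, -0.2704, 0.1305]
eef_rot: [-0.848, 1.571, -0.722]
force: [0.2, 1.6, 0.1]
grip_width: 0.0938
```

```bash
cat > placed.py <<'E'
from h import *
import sys
tag=sys.argv[1]
o=st(); c=cam('wrist','p%s.png'%tag); coasters(c,.068)
cv2.imwrite
plan([.582,-.252,.135],np.radians(97.2))
plan([.582,-.252,.105],np.radians(97.2),minimal=True)
E
python3 placed.py 1
```

```text
{'time_s': 9.4, 'qpos': [-0.5906, 0.3541, 1.6319, -0.0, 1.1554, -0.7164], 'joint_vel': [-0.0014, 0.0151, 0.0099, -0.0006, -0.0065, -0.0005], 'tau': [0.0166, -54.8962, -33.4856, 0.0429, 0.178, 0.0002], 'ee_pos': [0.469, -0.2704, 0.1305], 'eef_rot': [-0.8481, 1.5707, -0.7223], 'force': [0.2173, 1.562, 0.116], 'moment': [-0.0752, 0.0388, -0.0542], 'grip_width': 0.0938}
[ 326.9  252.9   97.8  100.4 7848. ] depth [ 0.4688 -0.2664  0.0688] plane [ 0.4688 -0.2667  0.068 ]
move dx dy dz roll: [ -5.    3.9 114.5] 90.0 q6-> 0.97 from [ 0.4689 -0.2703  0.13  ] jawyaw 7.2 t 9.4
move dx dy dz roll: [ 25.    3.9 114.6] -90.0 q6-> -2.17 from [ 0.4689 -0.2703  0.13  ] jawyaw 7.2 t 9.4
```

View pics/p1.png

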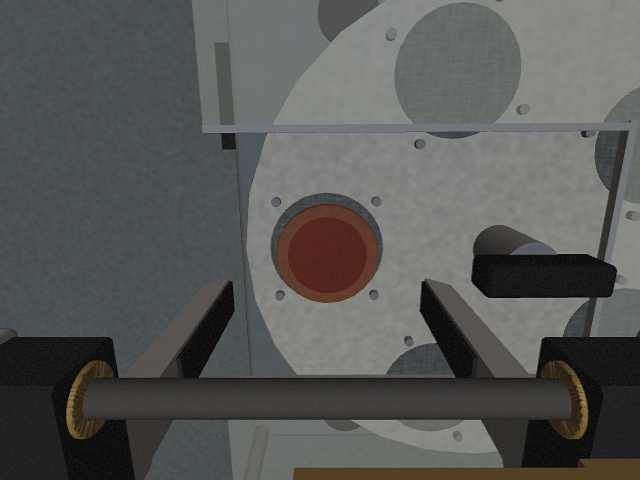

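```bash
python3 - <<'E'
from h import *
c=cam('wrist'); print(world(c,543.,272.,.127)); 
for p in [(474,256),(612,262),(475,296),(615,296)]: print(p,np.round(world(c,p[0],p[1]),4))
cv2.imwrite('pics/kn.png',cv2.resize(c['color'][220:320,440:640,::-1],None,fx=4,fy=4))
E
```

```text
[ 0.57545117 -0.24542153  0.127     ]
(474, 256) [ 0.5679 -0.2581  0.061 ]
(612, 262) [ 0.6325 -0.2426  0.0971]
(475, 296) [ 0.5756 -0.2869  0.06  ]
(615, 296) [ 0.6402 -0.2626  0.0981]
```

Request:
{"op": "servo_tool", "data": {
  "motion": [-3,0,4,5,-6,1,15,14,-6,1,30,24,-6,2,48,34,-6,3,66,44,-6,4,84,54,-6,4,98,64,-6,4,108,74,-6,4,113,83,-6,4,114.5,88,-6,4,114.5,90,-6,4,114.5,90]
}}

```text
time_s: 11.0
ee_pos: [0.5819, -0.252, 0.136]
eef_rot: [-2.147, 1.57, 2.692]
force: [0.1, 0.1, 0.7]
grip_width: 0.094
```

```bash
python3 - <<'E'
from h import *
o=st(); c=cam('wrist','k1.png'); plan([.582,-.252,.105],np.radians(97.2))
E
```

```text
{'time_s': 11.0, 'qpos': [-0.4664, 0.546, 1.3386, -0.0, 1.2576, 0.9775], 'joint_vel': [-0.0015, -0.0043, -0.0007, -0.0008, 0.0035, -0.0189], 'tau': [0.0611, -65.7162, -34.478, 0.0538, -0.0547, 0.4191], 'ee_pos': [0.5819, -0.252, 0.136], 'eef_rot': [-2.1473, 1.5701, 2.6919], 'force': [0.1267, 0.0882, 0.7231], 'moment': [0.0348, 0.1303, 0.0026], 'grip_width': 0.094}
move dx dy dz roll: [31.2  0.  -0.1] 0.1 q6-> 0.98 from [ 0.582  -0.2521  0.1362] jawyaw -82.7 t 11.1
```

View pics/k1.png

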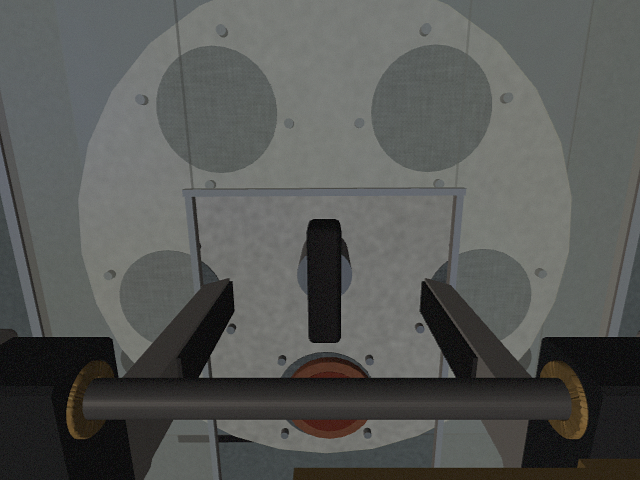

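Request:
{"op": "servo_tool", "data": {
  "motion": [6,0,0,0,15,0,0,0,24,0,0,0,29,0,0,0,31,0,0,0,31,0,0,0]
}}

```text
time_s: 11.8
ee_pos: [0.5822, -0.2521, 0.1055]
eef_rot: [1.03, 1.571, -0.415]
force: [0.4, -0.2, 0.4]
grip_width: 0.0941
```

```bash
python3 - <<'E'
from h import *
o=st(); c=cam('wrist','k2.png'); print(proj(c,[[.582,-.252,.127],[.6147,-.2478,.127],[.5493,-.2562,.127]]))
E
```

```text
{'time_s': 11.8, 'qpos': [-0.4664, 0.5766, 1.366, 0.0, 1.1989, 0.9786], 'joint_vel': [-0.0012, -0.0071, -0.0028, -0.0003, 0.0031, 0.0005], 'tau': [-0.0065, -66.0876, -33.299, 0.0506, -0.0986, -0.0011], 'ee_pos': [0.5822, -0.2521, 0.1055], 'eef_rot': [1.0305, 1.5707, -0.4145], 'force': [0.3984, -0.1937, 0.3829], 'moment': [-0.0061, 0.2138, 0.0455], 'grip_width': 0.0941}
[[325.83829131 315.1332507 ]
 [325.63501261 244.28170612]
 [326.02228493 379.26310175]]
```

View pics/k2.png

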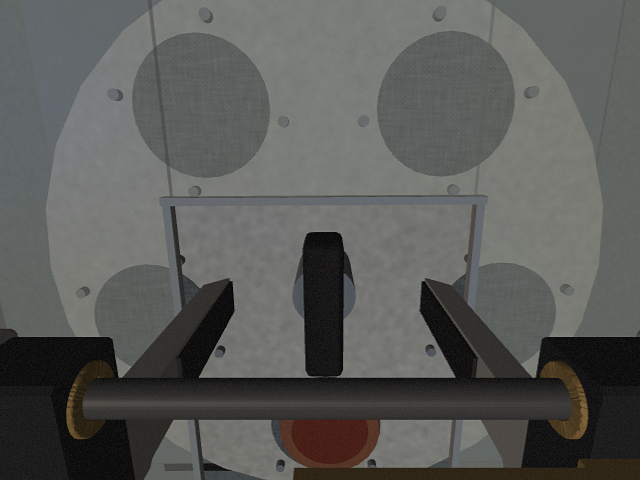

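Request:
{"op": "servo_tool", "data": {
  "motion": [0,0,0,0,0,0,0,0,0,0,0,0,0,0,0,0,0,0,0,0,0,0,0,0,0,0,0,0,0,0,0,0],
  "gripper": 0.1,
  "force": 20
}}

```text
time_s: 12.85
ee_pos: [0.5825, -0.2506, 0.1063]
eef_rot: [2.835, 1.568, 1.39]
force: [-4.7, 26.6, 15.2]
grip_width: 0.018
```

Request:
{"op": "servo_tool", "data": {
  "motion": [0,0,-1,0,0,0,-2,0,0,0,-2,0]
}}

```text
time_s: 13.22
ee_pos: [0.5825, -0.2505, 0.1063]
eef_rot: [0.95, 1.569, -0.495]
force: [3.4, -1.4, 6.2]
grip_width: 0.0181
```

Request:
{"op": "servo_tool", "data": {
  "motion": [0,0,0,-2,0,0,0,-6,0,0,0,-12,0,0,0,-19,0,0,0,-26,0,0,0,-33,0,0,0,-40,0,0,0,-47,0,0,0,-54,0,0,0,-60,0,0,0,-65,0,0,0,-69,0,0,0,-71,0,0,0,-72,0,0,0,-72]
}}

```text
time_s: 15.1
ee_pos: [0.5822, -0.2502, 0.1063]
eef_rot: [-0.244, 1.57, -0.432]
force: [0.1, -0.7, 7.9]
grip_width: 0.0178
```

```bash
python3 - <<'E'
from h import *
o=st(); c=cam('scene','s5.png'); c=cam('wrist','k3.png'); print(np.degrees(np.arctan2(*jaw(o)[[1,0],2])))
E
```

```text
{'time_s': 15.1, 'qpos': [-0.4637, 0.5736, 1.3688, 0.0, 1.1981, -0.2756], 'joint_vel': [-0.0009, 0.0004, -0.0002, -0.0009, 0.0012, 0.0084], 'tau': [-0.1916, -61.598, -30.7392, -0.05, -0.3203, -0.2337], 'ee_pos': [0.5822, -0.2502, 0.1063], 'eef_rot': [-0.2439, 1.5697, -0.4321], 'force': [0.0637, -0.7211, 7.8549], 'moment': [0.1074, 0.3596, -0.0522], 'grip_width': 0.0178}
-10.780074002672464
```

View pics/k3.png

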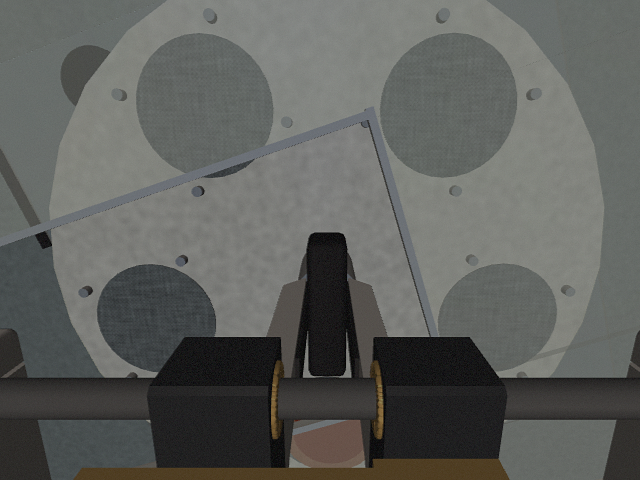

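View pics/s5.png

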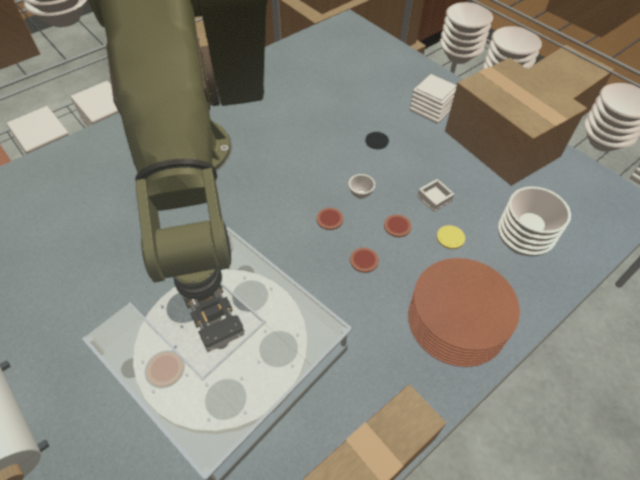

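Request:
{"op": "servo_tool", "data": {
  "motion": [0,0,0,0,0,0,0,0,0,0,0,0,0,0,0,0],
  "gripper": 0.5
}}

```text
time_s: 15.7
ee_pos: [0.5816, -0.25, 0.105]
eef_rot: [2.921, 1.57, 2.733]
force: [0.4, -0.3, 0.2]
grip_width: 0.0468
```

Request:
{"op": "servo_tool", "data": {
  "motion": [-8,0,0,0,-25,0,0,0,-45,0,0,0,-58,0,0,0,-60,0,0,0],
  "gripper": 1
}}

```text
time_s: 16.32
ee_pos: [0.5822, -0.2502, 0.1668]
eef_rot: [-0.279, 1.569, -0.468]
force: [-0.3, -0.4, -0.1]
grip_width: 0.0925
```

```bash
cat > next.py <<'E'
from h import *
import sys
tag=sys.argv[1]
o=st()
for n in ['top','scene']:
    c=cam(n,'n%s_%s.png'%(n,tag)); print(n); coasters(c)
E
python3 next.py 1
```

```text
{'time_s': 16.325, 'qpos': [-0.4637, 0.5165, 1.3097, -0.0, 1.3135, -0.2753], 'joint_vel': [-0.0001, 0.0095, 0.0037, 0.0008, 0.0177, 0.0013], 'tau': [0.011, -66.2919, -36.1207, 0.0667, 0.2215, -0.0005], 'ee_pos': [0.5822, -0.2502, 0.1668], 'eef_rot': [-0.2793, 1.5689, -0.4677], 'force': [-0.2833, -0.3538, -0.0979], 'moment': [-0.0498, 0.1182, 0.0327], 'grip_width': 0.0925}
top
[ 268.4  130.5   80.5   86.9 5609. ] depth [0.8326 0.1678 0.0874] plane [0.861  0.1755 0.008 ]
[284.  226.5  23.5  23.9 474. ] depth [0.5937 0.1275 0.007 ] plane [0.5936 0.1274 0.008 ]
[234.8 234.   23.9  24.2 488. ] depth [0.5712 0.2591 0.0106] plane [0.5715 0.2595 0.008 ]
[276.2 280.2  24.1  24.3 493. ] depth [0.4484 0.1456 0.0097] plane [0.4484 0.1457 0.008 ]
scene
[435.4  15.2  30.1  54.5 916. ] depth [-0.6222  1.867  -0.5531] plane [-0.0171  1.0464  0.008 ]
[329.3 218.3  19.7  24.7 414. ] depth [0.4518 0.1433 0.0073] plane [0.4522 0.143  0.008 ]
[397.2 225.3  19.9  25.3 427. ] depth [0.5764 0.256  0.0102] plane [0.5754 0.2574 0.008 ]
[363.8 259.7  22.3  26.5 498. ] depth [0.5999 0.1224 0.0127] plane [0.5978 0.1248 0.008 ]
```

View pics/nscene_1.png

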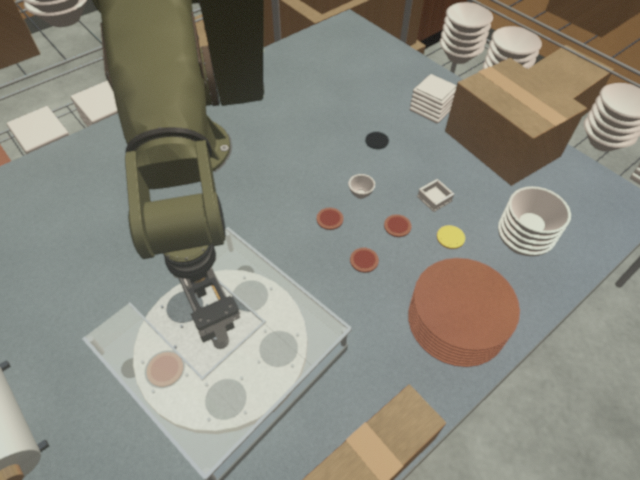

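```bash
python3 - <<'E'
from h import *
plan([.5955,.126,.11],np.radians(7.2))
E
```

```text
move dx dy dz roll: [ 55.4 371.9 -57. ] -18.0 q6-> 0.03 from [ 0.5818 -0.25    0.1654] jawyaw -10.8 t 16.4
```

Request:
{"op": "servo_tool", "data": {
  "motion": [0,11,-2,-1,0,33,-5,-2,3,67,-10,-4,8,108,-16,-6,15,152,-23,-8,22,197,-30,-10,30,242,-37,-12,38,283,-43,-14,46,320,-49,-16,52,350,-54,-17,55,368,-56,-18,55,372,-57,-18,55,372,-57,-18,55,372,-57,-18]
}}

```text
time_s: 18.18
ee_pos: [0.5957, 0.1252, 0.1107]
eef_rot: [-0.283, 1.57, -0.158]
force: [0.6, 0.4, -0.8]
grip_width: 0.0938
```

```bash
python3 - <<'E'
from h import *
o=ctrl.get_obs(); c=cam('wrist','c2.png'); coasters(c)
print(np.round(jaw(o),2)); plan([.5955,.126,.003],np.radians(7.2))
E
```

```text
[ 317.4   45.5  100.9  101.8 8149. ] depth [0.5727 0.2598 0.008 ] plane [0.5727 0.2598 0.008 ]
[ 133.3  188.8   86.8   96.7 6721. ] depth [0.4503 0.1482 0.0086] plane [0.45   0.1481 0.008 ]
[ 325.8  236.7   85.5   86.9 5956. ] depth [0.5946 0.1297 0.0081] plane [0.5946 0.1297 0.008 ]
[[ 0.   -0.12  0.99]
 [-0.    0.99  0.12]
 [-1.   -0.    0.  ]]
move dx dy dz roll: [ 1.077e+02  8.000e-01 -1.000e-01] -0.1 q6-> 0.02 from [0.5957 0.1252 0.1107] jawyaw 7.1 t 18.2
```

Request:
{"op": "servo_tool", "data": {
  "motion": [20,1,0,0,45,2,0,0,72,2.5,0,0,94,2.5,0,0,105,2.5,0,0,108,2.5,0,0,108,2.5,0,0]
}}

```text
time_s: 19.1
ee_pos: [0.5956, 0.1284, 0.0031]
eef_rot: [0.027, 1.57, 0.152]
force: [-0.1, 0.1, -0.2]
grip_width: 0.0939
```

Request:
{"op": "servo_tool", "data": {
  "motion": [0,0,0,0,0,0,0,0,0,0,0,0,0,0,0,0,0,0,0,0,0,0,0,0],
  "gripper": 0.6,
  "force": 25
}}

```text
time_s: 19.85
ee_pos: [0.5954, 0.1285, 0.0027]
eef_rot: [0.032, 1.571, 0.158]
force: [-0.6, 1.0, 4.9]
grip_width: 0.0668
```

Request:
{"op": "servo_tool", "data": {
  "motion": [-8,0,0,0,-25,0,0,0,-50,0,0,0,-80,0,0,0,-110,0,0,0,-135,0,0,0,-148,0,0,0,-150,0,0,0]
}}

```text
time_s: 20.85
ee_pos: [0.5954, 0.1285, 0.1533]
eef_rot: [0.031, 1.57, 0.157]
force: [-0.3, -0.3, -0.0]
grip_width: 0.067
```

```bash
python3 held.py; python3 - <<'E'
from h import *
plan([.4688,-.267,.150],np.radians(7.2))
E
```

```text
{'time_s': 20.85, 'qpos': [0.1525, 0.4741, 1.4048, 0.0, 1.2615, 0.0267], 'joint_vel': [-0.0017, 0.0096, 0.0043, -0.0012, 0.0176, -0.0014], 'tau': [0.0216, -64.1348, -35.836, 0.0737, 0.2058, 0.0001], 'ee_pos': [0.5954, 0.1285, 0.1533], 'eef_rot': [0.0315, 1.5696, 0.1573], 'force': [-0.3328, -0.302, -0.033], 'moment': [-0.0756, 0.0723, 0.0115], 'grip_width': 0.067}
ell ((615.5714111328125, 222.29818725585938), (215.80101013183594, 264.0590515136719), 9.450441360473633)
held centre wrist [0.7235 0.1836 0.1588] offset in tool mm [ -5.3  38.5 134. ]
move dx dy dz roll: [   2.6 -376.5 -175. ] 0.0 q6-> -0.7 from [0.5951 0.1285 0.1526] jawyaw 7.2 t 20.9
```

View pics/wh.png

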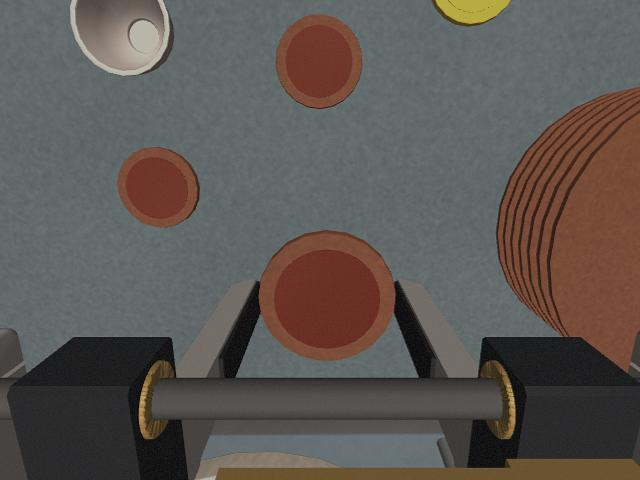

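Request:
{"op": "servo_tool", "data": {
  "motion": [0,-11,-5,0,0,-34,-16,0,0,-64,-30,0,0,-102,-47,0,0,-143,-67,0,0,-184,-86,0,0,-226,-105,0,0,-263,-123,0,0,-297,-138,0,0,-327,-152,0,0,-350,-163,0,0,-365,-170,0,0,-376,-175,0,0,-376,-175,0,0,-376,-175,0]
}}

```text
time_s: 22.78
ee_pos: [0.469, -0.266, 0.1524]
eef_rot: [2.042, 1.571, 2.168]
force: [0.2, 1.1, -0.4]
grip_width: 0.0669
```

```bash
sed -i 's/^cnt=max.*/cnt=[k for k in cv2.findContours(m,0,1)[0] if cv2.pointPolygonTest(k,(327.,295.),False)>0][0]/' held.py; cat >> held.py <<'E'
# nest estimate from two pins in wrist view
pc=proj(c,[[.4688+sx*.0325*np.cos(.1265)-.0325*np.sin(.1265),-.2662+sx*.0325*np.sin(.1265)+.0325*np.cos(.1265),.065] for sx in(-1,1)]); print('expected pins',np.round(pc,1))
plan([.4688,-.267,.064],np.radians(7.2))
E
python3 held.py
```

```text
{'time_s': 22.775, 'qpos': [-0.5839, 0.3254, 1.6159, 0.0001, 1.2005, -0.7102], 'joint_vel': [0.0048, -0.0013, -0.0003, -0.0014, 0.0007, -0.0018], 'tau': [-0.5785, -52.9569, -33.7278, 0.0267, 0.0572, -0.0148], 'ee_pos': [0.469, -0.266, 0.1524], 'eef_rot': [2.0416, 1.5706, 2.168], 'force': [0.2234, 1.1271, -0.4116], 'moment': [-0.0423, 0.0855, 0.0179], 'grip_width': 0.0669}
ell ((326.6975402832031, 295.2940368652344), (129.62562561035156, 135.81398010253906), 88.63946533203125)
held centre wrist [ 0.4688 -0.2637  0.1579] offset in tool mm [-5.5  2.3  0.1]
expected pins [[279.9 203.8]
 [372.6 203.7]]
move dx dy dz roll: [88.4 -1.1 -0.4] 0.1 q6-> -0.71 from [ 0.469  -0.2659  0.1524] jawyaw 7.3 t 22.8
```

View pics/wh.png

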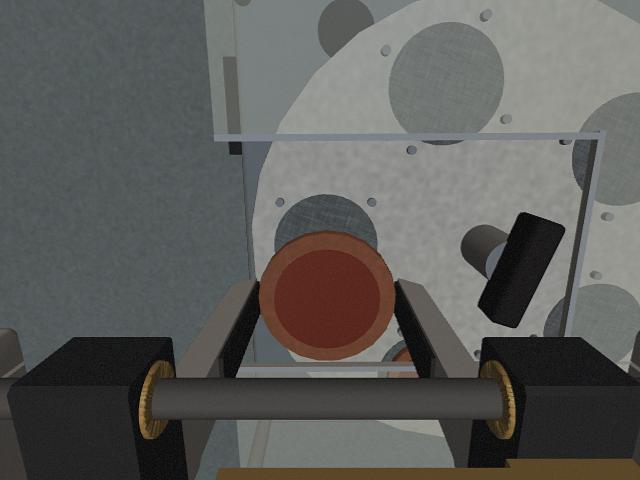

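Request:
{"op": "servo_tool", "data": {
  "motion": [15,-1,0,0,35,-2,0,0,55,-2.5,0,0,72,-2.5,0,0,82,-2.5,0,0,86,-2.5,0,0,88,-2.5,0,0,88,-2.5,0,0]
}}

```text
time_s: 23.82
ee_pos: [0.4693, -0.2691, 0.0648]
eef_rot: [-0.731, 1.57, -0.606]
force: [-0.4, -0.5, -0.7]
grip_width: 0.0671
```

Request:
{"op": "servo_tool", "data": {
  "motion": [0,0,0,0,0,0,0,0,0,0,0,0,0,0,0,0],
  "gripper": 1
}}

```text
time_s: 24.32
ee_pos: [0.4692, -0.269, 0.0645]
eef_rot: [-0.865, 1.571, -0.739]
force: [0.1, -0.0, -0.8]
grip_width: 0.0937
```

Request:
{"op": "servo_tool", "data": {
  "motion": [-8,0,0,0,-25,0,0,0,-45,0,0,0,-65,0,0,0,-71,0,0,0,-71,0,0,0]
}}

```text
time_s: 25.08
ee_pos: [0.4692, -0.269, 0.1359]
eef_rot: [-0.758, 1.57, -0.632]
force: [-0.2, 0.4, -0.4]
grip_width: 0.0943
```

```bash
sed -i '/^plan/d' placed.py; cat >> placed.py <<'E'
for k in range(5):
    a=7.2+90+72*int(tag)-72
plan([.5822,-.2504,.136],np.radians(a)); plan([.5822,-.2504,.136],np.radians(a),minimal=True)
E
python3 placed.py 2
```

```text
{'time_s': 25.075, 'qpos': [-0.5883, 0.3465, 1.6287, -0.0, 1.1656, -0.7141], 'joint_vel': [0.0003, 0.0185, 0.0138, 0.002, -0.0135, 0.0003], 'tau': [0.0179, -54.8247, -33.8328, 0.0434, 0.227, 0.0001], 'ee_pos': [0.4692, -0.269, 0.1359], 'eef_rot': [-0.758, 1.57, -0.6322], 'force': [-0.1857, 0.3646, -0.3509], 'moment': [-0.0342, 0.0491, -0.0005], 'grip_width': 0.0943}
[ 326.7  253.7   95.4   98.2 7494. ] depth [ 0.4691 -0.2672  0.069 ] plane [ 0.4692 -0.2675  0.068 ]
move dx dy dz roll: [ -0.8   4.1 114.7] 18.0 q6-> -0.29 from [ 0.469  -0.2689  0.1353] jawyaw 7.2 t 25.1
move dx dy dz roll: [ -0.8   4.1 114.7] 18.0 q6-> -0.29 from [ 0.469  -0.2689  0.1353] jawyaw 7.2 t 25.1
```

View pics/p2.png

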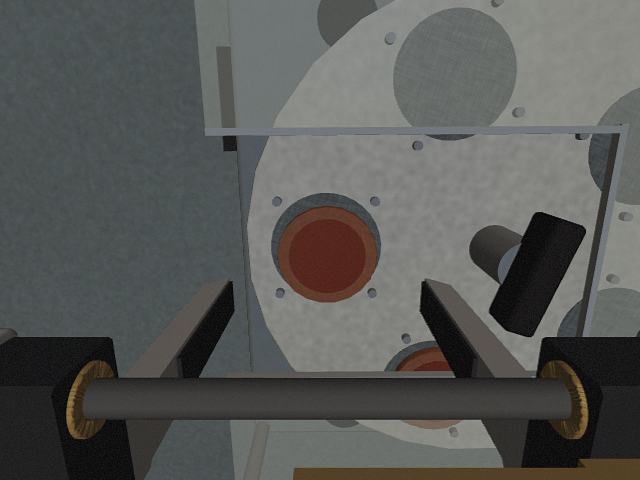

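Request:
{"op": "servo_tool", "data": {
  "motion": [-1,0,6,2,-1,1,25,6,-1,2,50,10,-1,3,78,14,-1,4,100,17,-1,4,112,18,-1,4,114.5,18,5,4,114.5,18,15,4,114.5,18,24,4,114.5,18,29,4,114.5,18,30.5,4,114.5,18,30.5,4,114.5,18]
}}

```text
time_s: 26.75
ee_pos: [0.5822, -0.2507, 0.105]
eef_rot: [-0.34, 1.571, -0.529]
force: [-0.5, 0.7, 0.9]
grip_width: 0.0938
```

```bash
python3 - <<'E'
from h import *
o=ctrl.get_obs(); c=cam('wrist','k4.png'); plan([.5822,-.2504,.105],np.radians(-10.8))
E
```

```text
move dx dy dz roll: [ 0.2  0.3 -0.2] 0.0 q6-> -0.28 from [ 0.5823 -0.2507  0.1052] jawyaw -10.8 t 26.8
```

View pics/k4.png

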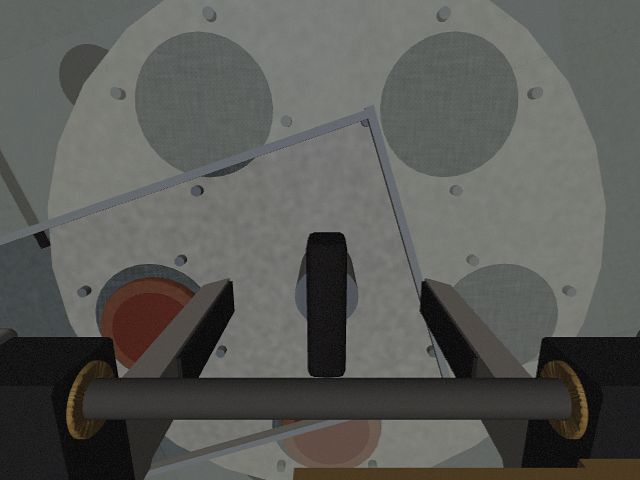

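The knob sits centred between the fingers at (327,305). I'll pinch it and turn.

Request:
{"op": "servo_tool", "data": {
  "motion": [0,0,0,0,0,0,0,0,0,0,0,0,0,0,0,0,0,0,0,0,0,0,0,0,0,0,0,0],
  "gripper": 0.1,
  "force": 20
}}

```text
time_s: 27.68
ee_pos: [0.5821, -0.2506, 0.1049]
eef_rot: [-3.117, 1.57, 2.978]
force: [0.1, 0.2, 0.2]
grip_width: 0.0298
```

Request:
{"op": "servo_tool", "data": {
  "motion": [0,0,0,0,0,0,0,0,0,0,0,0]
}}

```text
time_s: 28.05
ee_pos: [0.5821, -0.2506, 0.1049]
eef_rot: [2.943, 1.571, 2.755]
force: [-1.4, 0.6, 0.5]
grip_width: 0.0296
```

```bash
python3 - <<'E'
from h import *
st(); c=cam('wrist','k5.png')
E
```

```text
{'time_s': 28.05, 'qpos': [-0.4643, 0.5761, 1.3683, -0.0, 1.1975, -0.2759], 'joint_vel': [-0.0026, 0.0012, 0.0013, -0.0005, 0.0002, 0.0001], 'tau': [0.22, -66.1915, -34.0172, 0.1776, -0.4439, 0.0002], 'ee_pos': [0.5821, -0.2506, 0.1049], 'eef_rot': [2.9434, 1.5706, 2.7551], 'force': [-1.4449, 0.6288, 0.5424], 'moment': [-0.0168, 0.4483, 0.0017], 'grip_width': 0.0296}
```

View pics/k5.png

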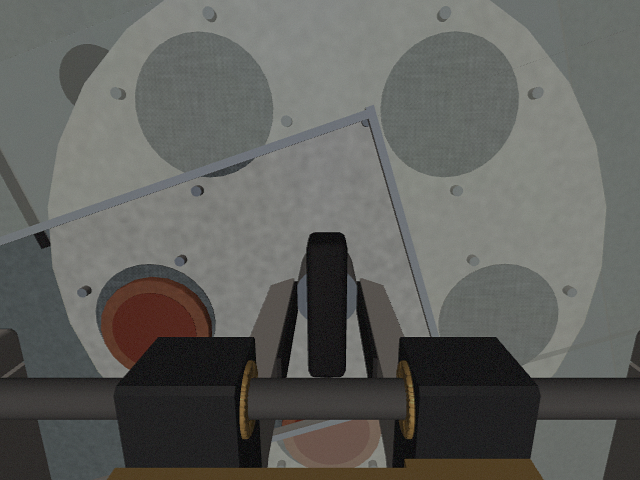

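Request:
{"op": "servo_tool", "data": {
  "motion": [0,0,0,0,0,0,0,0,0,0,0,0,0,0,0,0],
  "gripper": 0.1,
  "force": 20
}}

```text
time_s: 28.6
ee_pos: [0.5821, -0.2506, 0.1049]
eef_rot: [3.084, 1.571, 2.896]
force: [-2.4, 0.9, 0.7]
grip_width: 0.0295
```

The fingers have stopped at 29.5 mm, which is about the width of the grey spindle under the knob. The tips are too low, so I'll open a little, rise 6 mm and re-grip.

Request:
{"op": "servo_tool", "data": {
  "motion": [0,0,0,0,0,0,0,0,-3,0,0,0,-6,0,0,0,-6,0,0,0],
  "gripper": 0.5
}}

```text
time_s: 29.22
ee_pos: [0.5824, -0.2507, 0.1114]
eef_rot: [-0.25, 1.57, -0.439]
force: [-0.2, -0.0, 0.0]
grip_width: 0.0468
```

Request:
{"op": "servo_tool", "data": {
  "motion": [0,0,0,0,0,0,0,0,0,0,0,0,0,0,0,0,0,0,0,0,0,0,0,0],
  "gripper": 0.1
}}

```text
time_s: 29.98
ee_pos: [0.5821, -0.2506, 0.1109]
eef_rot: [3.074, 1.57, 2.886]
force: [-1.8, 0.8, 0.2]
grip_width: 0.0181
```

Gripped at 18 mm with almost no side force. Turning 72° anticlockwise.

Request:
{"op": "servo_tool", "data": {
  "motion": [0,0,0,-2,0,0,0,-6,0,0,0,-12,0,0,0,-19,0,0,0,-26,0,0,0,-33,0,0,0,-40,0,0,0,-47,0,0,0,-54,0,0,0,-60,0,0,0,-65,0,0,0,-69,0,0,0,-71,0,0,0,-72,0,0,0,-72]
}}

```text
time_s: 31.85
ee_pos: [0.5822, -0.2506, 0.1109]
eef_rot: [1.458, 1.571, 2.526]
force: [-2.5, 1.0, -0.5]
grip_width: 0.0178
```

Request:
{"op": "servo_tool", "data": {
  "motion": [0,0,0,0,0,0,0,0,0,0,0,0,0,0,0,0],
  "gripper": 0.5
}}

```text
time_s: 32.35
ee_pos: [0.5823, -0.2507, 0.111]
eef_rot: [-1.649, 1.571, -0.581]
force: [0.8, -0.7, 0.7]
grip_width: 0.0468
```

Request:
{"op": "servo_tool", "data": {
  "motion": [-8,0,0,0,-25,0,0,0,-42,0,0,0,-53,0,0,0,-55,0,0,0],
  "gripper": 1
}}

```text
time_s: 32.98
ee_pos: [0.5825, -0.2507, 0.1671]
eef_rot: [-1.534, 1.569, -0.465]
force: [0.5, -0.2, -0.4]
grip_width: 0.0923
```

```bash
python3 next.py 2; python3 - <<'E'
from h import *
plan([.5735,.258,.11],np.radians(7.2))
plan([.4503,.1445,.11],np.radians(7.2))
E
```

```text
{'time_s': 32.975, 'qpos': [-0.4642, 0.5175, 1.3075, -0.0, 1.315, -1.5326], 'joint_vel': [-0.0009, 0.0055, 0.0019, 0.0014, 0.0184, 0.0001], 'tau': [0.0097, -66.1631, -35.9634, -0.0132, 0.2183, -0.0004], 'ee_pos': [0.5825, -0.2507, 0.1671], 'eef_rot': [-1.5338, 1.5692, -0.4654], 'force': [0.5427, -0.1818, -0.3941], 'moment': [-0.0092, -0.0016, -0.0091], 'grip_width': 0.0923}
top
[ 268.4  130.5   80.5   86.9 5610. ] depth [0.8344 0.1683 0.0823] plane [0.861  0.1755 0.008 ]
[234.8 234.   23.9  24.1 487. ] depth [0.571  0.2589 0.0117] plane [0.5715 0.2595 0.008 ]
[276.1 280.3  24.1  24.2 492. ] depth [0.4484 0.1457 0.0086] plane [0.4484 0.1458 0.008 ]
scene
[435.4  15.2  30.1  54.5 910. ] depth [-0.6276  1.8743 -0.5581] plane [-0.0171  1.0464  0.008 ]
[329.4 218.4  19.6  24.8 413. ] depth [0.4517 0.1435 0.0069] plane [0.4523 0.143  0.008 ]
[397.2 225.3  19.9  25.2 424. ] depth [0.5755 0.2574 0.0081] plane [0.5754 0.2575 0.008 ]
move dx dy dz roll: [ 55.9 252.5 441.6] 54.0 q6-> 0.24 from [ 0.5821 -0.2506  0.1659] jawyaw 61.2 t 33.1
move dx dy dz roll: [ 55.9 305.8 282.8] 54.0 q6-> 0.13 from [ 0.5821 -0.2506  0.1659] jawyaw 61.2 t 33.1
```

View pics/nscene_2.png

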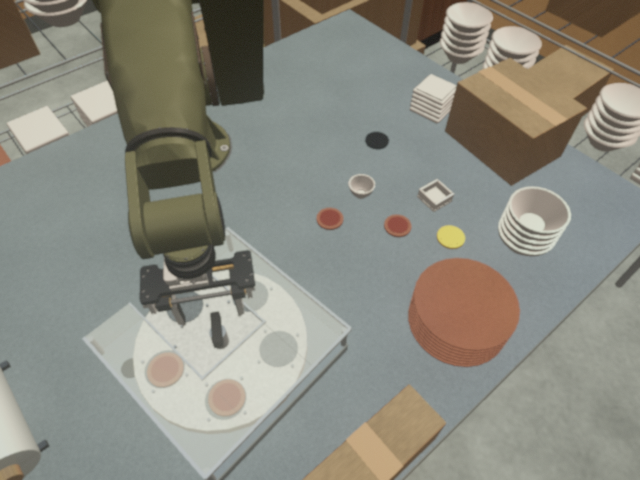

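Request:
{"op": "servo_tool", "data": {
  "motion": [0,9,9,2,0,28,26,5,3,52,48,9,8,83,77,15,15,117,108,21,22,150,140,26,30,184,171,32,38,215,200,38,45,243,225,43,50,267,248,47,53,286,265,50,55,298,276,52,55,307,285,54,55,307,285,54,55,307,285,54]
}}

```text
time_s: 34.95
ee_pos: [0.4504, 0.1466, 0.1108]
eef_rot: [-2.849, 1.57, -2.722]
force: [-1.1, -0.0, -0.5]
grip_width: 0.0943
```

```bash
python3 - <<'E'
from h import *
o=ctrl.get_obs(); c=cam('wrist','c3.png'); coasters(c)
plan([.4503,.147,.003],np.radians(7.2))
E
```

```text
[ 520.5  104.9   92.6  105.7 7818. ] depth [0.5709 0.2615 0.0094] plane [0.5715 0.2618 0.008 ]
[ 324.6  240.4   85.1   86.8 5926. ] depth [0.4487 0.1483 0.0087] plane [0.4487 0.1481 0.008 ]
move dx dy dz roll: [ 1.078e+02  5.000e-01 -1.000e-01] 0.0 q6-> 0.11 from [0.4505 0.1466 0.1108] jawyaw 7.2 t 35.0
```

View pics/c3.png

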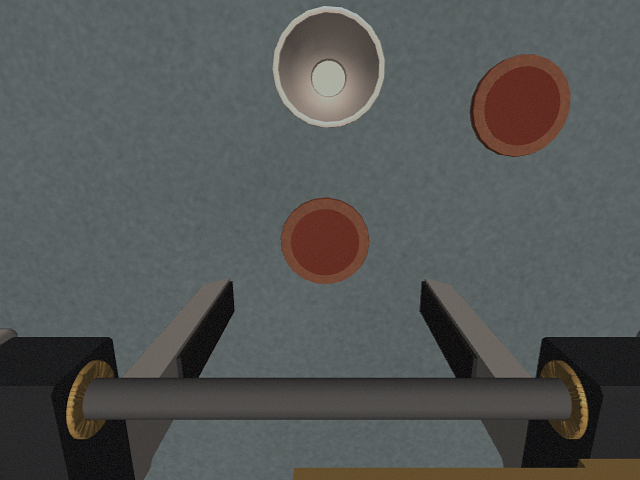

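Request:
{"op": "servo_tool", "data": {
  "motion": [20,1,0,0,45,1,-1,0,72,1,-1,0,94,1,-1,0,105,1,-1,0,108,1,-1,0,108,1,-1,0]
}}

```text
time_s: 35.88
ee_pos: [0.4496, 0.1478, 0.0034]
eef_rot: [0.041, 1.57, 0.166]
force: [0.5, -0.8, 0.5]
grip_width: 0.0941
```

Request:
{"op": "servo_tool", "data": {
  "motion": [0,0,0,0,0,0,0,0,0,0,0,0,0,0,0,0,0,0,0,0,0,0,0,0],
  "gripper": 0.6,
  "force": 25
}}

```text
time_s: 36.62
ee_pos: [0.4494, 0.1479, 0.0031]
eef_rot: [0.019, 1.571, 0.145]
force: [-1.0, -0.3, 5.9]
grip_width: 0.0671
```

Request:
{"op": "servo_tool", "data": {
  "motion": [-8,0,0,0,-25,0,0,0,-50,0,0,0,-80,0,0,0,-110,0,0,0,-135,0,0,0,-148,0,0,0,-150,0,0,0]
}}

```text
time_s: 37.62
ee_pos: [0.4494, 0.1479, 0.1533]
eef_rot: [0.089, 1.57, 0.215]
force: [0.6, -0.8, -0.5]
grip_width: 0.0668
```

```bash
python3 held.py; python3 - <<'E'
from h import *
plan([.4688,-.267,.150],np.radians(7.2))
E
```

```text
{'time_s': 37.625, 'qpos': [0.2405, 0.1817, 1.7957, -0.0, 1.1636, 0.1147], 'joint_vel': [-0.0008, 0.0019, 0.0027, -0.0008, 0.0241, 0.0007], 'tau': [0.0249, -45.5544, -34.2192, 0.0716, 0.2219, 0.0], 'ee_pos': [0.4494, 0.1479, 0.1533], 'eef_rot': [0.0893, 1.5702, 0.2151], 'force': [0.6353, -0.8192, -0.4585], 'moment': [-0.0386, 0.0121, 0.0043], 'grip_width': 0.0668}
ell ((326.6490173339844, 296.806640625), (129.18299865722656, 135.60585021972656), 87.8790512084961)
held centre wrist [0.4493 0.1493 0.1588] offset in tool mm [-5.5  1.5  0.1]
expected pins [[260.3 620.4]
 [326.3 620.3]]
move dx dy dz roll: [  88.8 -414.   -32.6] 0.0 q6-> -0.72 from [0.4492 0.1478 0.1528] jawyaw 7.2 t 37.7
move dx dy dz roll: [   2.8 -414.   -32.6] 0.0 q6-> -0.72 from [0.4492 0.1478 0.1528] jawyaw 7.2 t 37.7
```

View pics/wh.png

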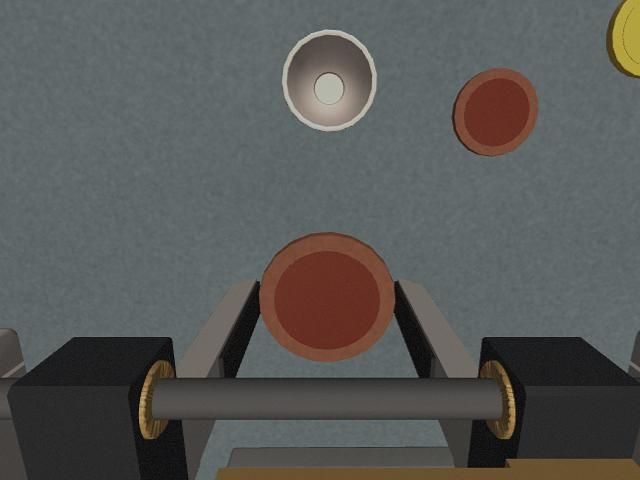

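Request:
{"op": "servo_tool", "data": {
  "motion": [0,-12,-1,0,0,-37,-3,0,0,-70,-6,0,0,-112,-9,0,0,-157,-12,0,0,-203,-16,0,0,-248,-20,0,0,-290,-23,0,0,-327,-26,0,0,-360,-29,0,0,-385,-31,0,0,-402,-32,0,0,-414,-33,0,0,-414,-33,0,0,-414,-33,0]
}}

```text
time_s: 39.55
ee_pos: [0.4685, -0.2664, 0.1529]
eef_rot: [2.169, 1.571, 2.295]
force: [-0.4, -0.6, -0.6]
grip_width: 0.0673
```

```bash
python3 held.py
```

```text
{'time_s': 39.55, 'qpos': [-0.5851, 0.3245, 1.6157, 0.0001, 1.2016, -0.7114], 'joint_vel': [0.0048, -0.0025, 0.0, -0.0005, -0.0003, -0.0007], 'tau': [-0.5267, -52.8122, -33.8854, 0.0277, 0.0543, -0.0135], 'ee_pos': [0.4685, -0.2664, 0.1529], 'eef_rot': [2.169, 1.5706, 2.2953], 'force': [-0.3826, -0.5988, -0.6444], 'moment': [-0.0853, 0.051, 0.0548], 'grip_width': 0.0673}
ell ((326.6120910644531, 296.80322265625), (128.85684204101562, 135.60275268554688), 88.08133697509766)
held centre wrist [ 0.4684 -0.265   0.1584] offset in tool mm [-5.5  1.5  0.1]
expected pins [[280.7 203.1]
 [373.2 203. ]]
move dx dy dz roll: [88.9 -0.7  0.2] 0.0 q6-> -0.71 from [ 0.4686 -0.2664  0.1529] jawyaw 7.2 t 39.6
```

View pics/wh.png

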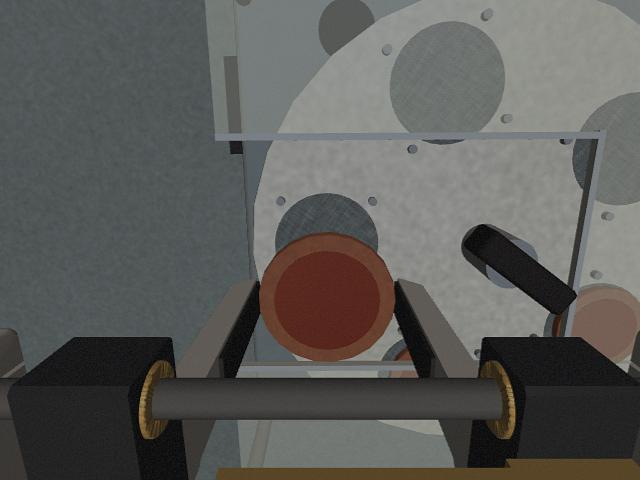

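Request:
{"op": "servo_tool", "data": {
  "motion": [15,-1,0,0,35,-1,0,0,55,-1,0,0,72,-1,0,0,82,-1,0,0,86,-1,0,0,88.5,-1,0,0,88.5,-1,0,0]
}}

```text
time_s: 40.6
ee_pos: [0.4688, -0.2681, 0.0647]
eef_rot: [-0.731, 1.57, -0.605]
force: [0.2, -0.1, -1.1]
grip_width: 0.0669
```

Request:
{"op": "servo_tool", "data": {
  "motion": [0,0,0,0,0,0,0,0,0,0,0,0,0,0,0,0],
  "gripper": 1
}}

```text
time_s: 41.1
ee_pos: [0.4687, -0.268, 0.0645]
eef_rot: [-1.117, 1.571, -0.992]
force: [0.2, 0.3, -0.4]
grip_width: 0.0939
```

Request:
{"op": "servo_tool", "data": {
  "motion": [-8,0,0,0,-25,0,0,0,-45,0,0,0,-65,0,0,0,-71,0,0,0,-71,0,0,0]
}}

```text
time_s: 41.85
ee_pos: [0.4687, -0.268, 0.1359]
eef_rot: [-0.681, 1.57, -0.555]
force: [-0.4, 0.3, 0.3]
grip_width: 0.094
```

```bash
python3 placed.py 3
```

```text
{'time_s': 41.85, 'qpos': [-0.5873, 0.3447, 1.6312, 0.0, 1.1649, -0.7131], 'joint_vel': [0.0, 0.0186, 0.015, 0.0009, -0.0094, -0.0002], 'tau': [0.0175, -54.7038, -33.8202, 0.0434, 0.2272, 0.0001], 'ee_pos': [0.4687, -0.268, 0.1359], 'eef_rot': [-0.6807, 1.57, -0.5548], 'force': [-0.3699, 0.2931, 0.2846], 'moment': [-0.0461, 0.0523, -0.0106], 'grip_width': 0.094}
[ 326.7  255.1   95.4   98.  7480. ] depth [ 0.4688 -0.2671  0.0693] plane [ 0.4688 -0.2675  0.068 ]
move dx dy dz roll: [ -0.8   3.1 115. ] -54.0 q6-> -1.54 from [ 0.4685 -0.2679  0.1353] jawyaw 7.2 t 41.9
move dx dy dz roll: [ -0.8   3.1 115. ] -54.0 q6-> -1.54 from [ 0.4685 -0.2679  0.1353] jawyaw 7.2 t 41.9
```

View pics/p3.png

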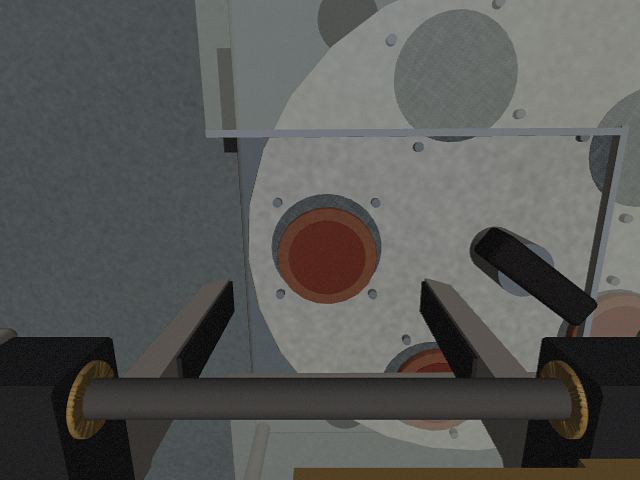

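The knob grip must start with roll +126 (q6 about +1.6) so that the 72° turn stays within the wrist's range.

Request:
{"op": "servo_tool", "data": {
  "motion": [-1,0,4,4,-1,0,12,13,-1,1,24,23,-1,1,38,33,-1,1,52,43,-1,2,66,53,-1,2,80,63,-1,2,92,73,-1,3,102,83,-1,3,110,93,-1,3,114,103,-1,3,115,113,-1,3,115,121,-1,3,115,125,6,3,115,126,14,3,115,126,21,3,115,126,23.5,3,115,126,23.5,3,115,126]
}}

```text
time_s: 44.28
ee_pos: [0.5823, -0.2506, 0.1118]
eef_rot: [-1.48, 1.571, 2.731]
force: [0.2, 0.1, 0.4]
grip_width: 0.094
```

```bash
python3 - <<'E'
from h import *
o=ctrl.get_obs(); print(o['qpos'][5]); c=cam('wrist','k6.png'); plan([.5822,-.2505,.111],np.radians(61.2))
E
```

```text
1.6089299757623465
move dx dy dz roll: [ 1.  -0.2  0. ] -180.0 q6-> -1.53 from [ 0.5824 -0.2506  0.112 ] jawyaw -118.8 t 44.3
```

View pics/k6.png

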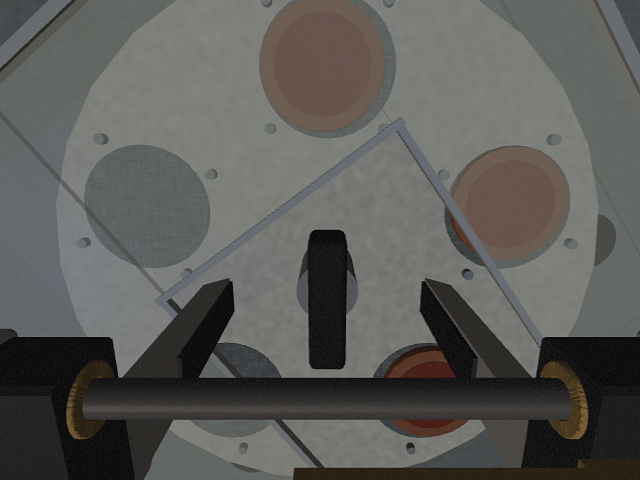

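Request:
{"op": "servo_tool", "data": {
  "motion": [0,0,0,0,0,0,0,0,0,0,0,0,0,0,0,0,0,0,0,0,0,0,0,0,0,0,0,0,0,0,0,0,0,0,0,0],
  "gripper": 0.1,
  "force": 20
}}

```text
time_s: 45.45
ee_pos: [0.5823, -0.2507, 0.112]
eef_rot: [-0.411, 1.571, -2.484]
force: [1.2, -0.9, -0.5]
grip_width: 0.0179
```

Request:
{"op": "servo_tool", "data": {
  "motion": [0,0,0,-2,0,0,0,-6,0,0,0,-12,0,0,0,-19,0,0,0,-26,0,0,0,-33,0,0,0,-40,0,0,0,-47,0,0,0,-54,0,0,0,-60,0,0,0,-65,0,0,0,-69,0,0,0,-71,0,0,0,-72,0,0,0,-72]
}}

```text
time_s: 47.32
ee_pos: [0.5823, -0.2504, 0.1119]
eef_rot: [3.062, 1.57, 2.245]
force: [-2.0, 3.2, 1.7]
grip_width: 0.0179
```

Request:
{"op": "servo_tool", "data": {
  "motion": [0,0,0,0,0,0,0,0,0,0,0,0,0,0,0,0],
  "gripper": 0.5
}}

```text
time_s: 47.82
ee_pos: [0.5824, -0.2507, 0.112]
eef_rot: [-0.093, 1.571, -0.91]
force: [0.1, 0.1, -0.7]
grip_width: 0.0468
```

Request:
{"op": "servo_tool", "data": {
  "motion": [-8,0,0,0,-25,0,0,0,-42,0,0,0,-53,0,0,0,-55,0,0,0],
  "gripper": 1
}}

```text
time_s: 48.45
ee_pos: [0.5826, -0.2507, 0.1681]
eef_rot: [0.355, 1.569, -0.462]
force: [0.7, 0.2, -0.0]
grip_width: 0.0925
```

```bash
python3 next.py 3; python3 - <<'E'
from h import *
plan([.5733,.261,.11],np.radians(7.2))
E
```

```text
{'time_s': 48.45, 'qpos': [-0.4641, 0.517, 1.306, 0.0, 1.3171, 0.3525], 'joint_vel': [-0.0, 0.0059, 0.0027, -0.0002, 0.0182, -0.0021], 'tau': [0.0099, -66.2451, -36.0768, 0.0745, 0.1307, -0.0004], 'ee_pos': [0.5826, -0.2507, 0.1681], 'eef_rot': [0.3546, 1.5693, -0.4621], 'force': [0.662, 0.1678, -0.0067], 'moment': [-0.0418, 0.1526, 0.0406], 'grip_width': 0.0925}
top
[ 268.4  130.5   80.5   86.9 5610. ] depth [0.8329 0.1679 0.0868] plane [0.861  0.1755 0.008 ]
[234.8 234.   23.9  24.1 487. ] depth [0.5715 0.2595 0.008 ] plane [0.5715 0.2595 0.008 ]
scene
[435.7  15.1  30.6  53.9 912. ] depth [-0.6156  1.8601 -0.5468] plane [-0.0173  1.0479  0.008 ]
[397.2 225.3  19.7  25.1 421. ] depth [0.5763 0.2562 0.0099] plane [0.5754 0.2574 0.008 ]
move dx dy dz roll: [  56.9  343.7 -379. ] -54.0 q6-> 0.24 from [ 0.5823 -0.2506  0.1669] jawyaw -46.8 t 48.5
```

View pics/nscene_3.png

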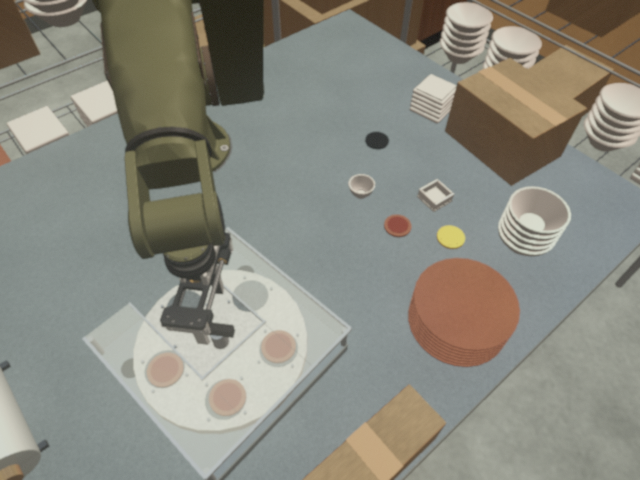

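Request:
{"op": "servo_tool", "data": {
  "motion": [0,7,-8,-1,0,21,-23,-3,0,41,-45,-6,4,69,-76,-11,10,100,-110,-16,16,131,-144,-21,22,162,-178,-25,29,193,-212,-30,36,224,-246,-35,42,251,-277,-39,48,279,-307,-44,52,303,-334,-48,55,323,-356,-51,56,337,-371,-53,56,344,-379,-54,56,344,-379,-54,56,344,-379,-54]
}}

```text
time_s: 50.68
ee_pos: [0.5737, 0.2604, 0.111]
eef_rot: [-0.998, 1.571, -0.873]
force: [0.8, 0.3, 0.5]
grip_width: 0.094
```

```bash
python3 - <<'E'
from h import *
o=ctrl.get_obs(); c=cam('wrist','c4.png'); coasters(c)
plan([.5733,.261,.003],np.radians(7.2))
E
```

```text
[ 325.1  239.6   85.2   86.6 5911. ] depth [0.5724 0.2626 0.0083] plane [0.5724 0.2625 0.008 ]
move dx dy dz roll: [108.1   0.7  -0.4] -0.1 q6-> 0.24 from [0.5738 0.2604 0.1111] jawyaw 7.1 t 50.7
```

View pics/c4.png

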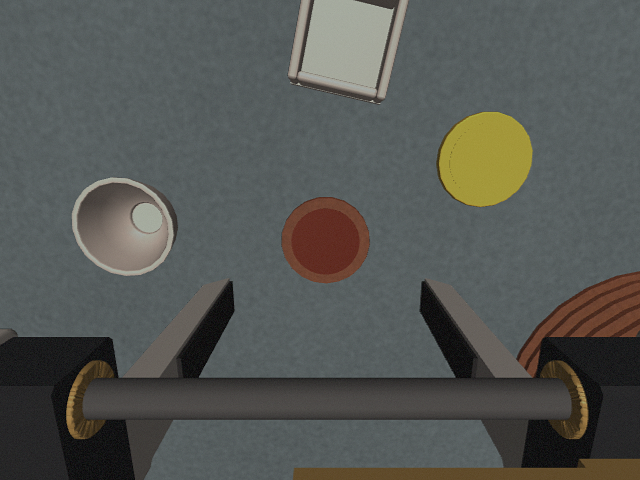

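Request:
{"op": "servo_tool", "data": {
  "motion": [20,1,0,0,45,1,-1,0,72,1,-1,0,94,1,-1,0,105,1,-1,0,108,1,-1,0,108,1,-1,0]
}}

```text
time_s: 51.6
ee_pos: [0.5727, 0.2621, 0.0033]
eef_rot: [0.273, 1.57, 0.399]
force: [-0.0, -0.6, 0.5]
grip_width: 0.0942
```

Request:
{"op": "servo_tool", "data": {
  "motion": [0,0,0,0,0,0,0,0,0,0,0,0,0,0,0,0,0,0,0,0,0,0,0,0],
  "gripper": 0.6,
  "force": 25
}}

```text
time_s: 52.35
ee_pos: [0.5726, 0.2621, 0.0032]
eef_rot: [0.272, 1.57, 0.398]
force: [-0.8, 0.1, 4.8]
grip_width: 0.0668
```

Request:
{"op": "servo_tool", "data": {
  "motion": [-8,0,0,0,-25,0,0,0,-50,0,0,0,-80,0,0,0,-110,0,0,0,-135,0,0,0,-148,0,0,0,-150,0,0,0]
}}

```text
time_s: 53.35
ee_pos: [0.5726, 0.2621, 0.1538]
eef_rot: [0.27, 1.57, 0.396]
force: [0.5, -0.5, -1.3]
grip_width: 0.0672
```

```bash
python3 held.py; python3 - <<'E'
from h import *
plan([.4688,-.267,.150],np.radians(7.2))
E
```

```text
{'time_s': 53.35, 'qpos': [0.3711, 0.5191, 1.3368, 0.0, 1.2846, 0.2453], 'joint_vel': [0.0009, 0.0105, 0.0067, 0.0007, 0.0162, -0.0013], 'tau': [0.0213, -66.9439, -36.2121, 0.0752, 0.1857, 0.0], 'ee_pos': [0.5726, 0.2621, 0.1538], 'eef_rot': [0.27, 1.5696, 0.3958], 'force': [0.532, -0.5069, -1.2737], 'moment': [0.0261, 0.0466, -0.0195], 'grip_width': 0.0672}
ell ((326.6763610839844, 296.4887390136719), (128.8002166748047, 136.0443878173828), 88.84196472167969)
held centre wrist [0.5725 0.2637 0.1593] offset in tool mm [-5.5  1.6  0.1]
expected pins [[134.5 686.3]
 [196.3 686.1]]
move dx dy dz roll: [  89.  -511.8 -169.2] 0.0 q6-> -0.7 from [0.5724 0.262  0.1531] jawyaw 7.2 t 53.4
move dx dy dz roll: [   3.  -511.8 -169.2] 0.0 q6-> -0.7 from [0.5724 0.262  0.1531] jawyaw 7.2 t 53.4
```

View pics/wh.png

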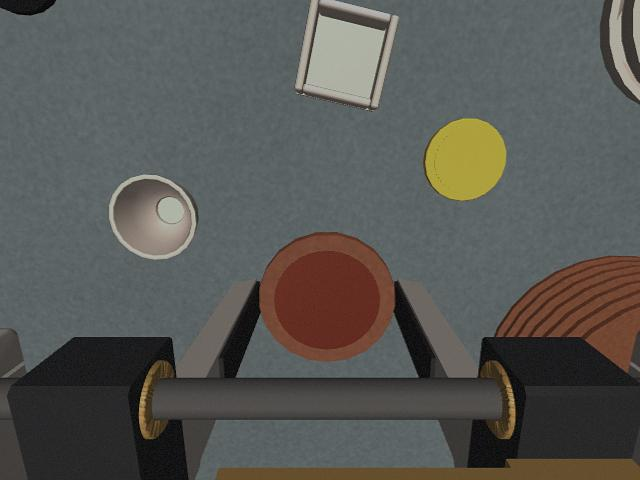

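Request:
{"op": "servo_tool", "data": {
  "motion": [0,-10,-3,0,0,-31,-10,0,0,-61,-20,0,0,-102,-34,0,0,-148,-49,0,0,-195,-64,0,0,-241,-79,0,0,-287,-95,0,0,-333,-110,0,0,-374,-123,0,0,-415,-137,0,0,-451,-149,0,0,-481,-159,0,0,-502,-166,0,0,-512,-169,0,0,-512,-169,0,0,-512,-169,0]
}}

```text
time_s: 55.52
ee_pos: [0.4691, -0.2664, 0.1528]
eef_rot: [2.203, 1.57, 2.329]
force: [0.2, 0.1, -0.9]
grip_width: 0.067
```

```bash
python3 held.py
```

```text
{'time_s': 55.525, 'qpos': [-0.5844, 0.3258, 1.6143, 0.0001, 1.2019, -0.7109], 'joint_vel': [0.0052, -0.0032, -0.0013, 0.0008, 0.0009, -0.0003], 'tau': [-0.6167, -52.9469, -33.7538, 0.0262, 0.0549, -0.0094], 'ee_pos': [0.4691, -0.2664, 0.1528], 'eef_rot': [2.2027, 1.5704, 2.3291], 'force': [0.1739, 0.1076, -0.882], 'moment': [-0.0813, 0.0132, -0.0116], 'grip_width': 0.067}
ell ((326.561279296875, 296.35003662109375), (128.8961181640625, 135.86415100097656), 89.71347045898438)
held centre wrist [ 0.469  -0.2647  0.1583] offset in tool mm [-5.5  1.7  0.1]
expected pins [[279.8 203. ]
 [372.4 203. ]]
move dx dy dz roll: [88.9 -0.6 -0.5] 0.1 q6-> -0.71 from [ 0.4692 -0.2664  0.1529] jawyaw 7.3 t 55.6
```

View pics/wh.png

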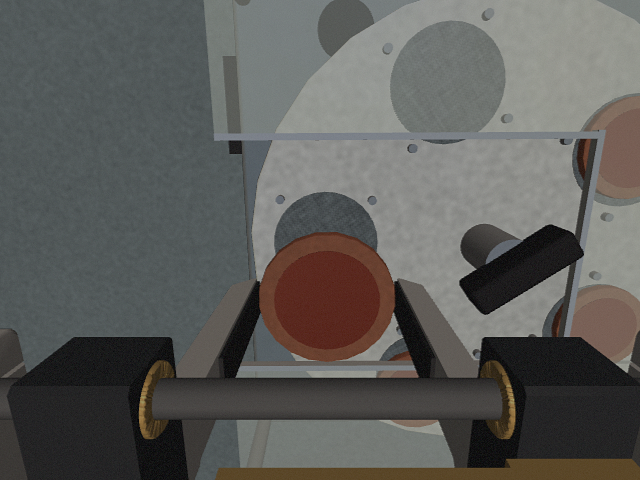

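Request:
{"op": "servo_tool", "data": {
  "motion": [15,-1,0,0,35,-1,0,0,55,-1,0,0,72,-1,0,0,82,-1,0,0,86,-1,0,0,88.5,-1,0,0,88.5,-1,0,0]
}}

```text
time_s: 56.58
ee_pos: [0.4693, -0.2682, 0.0647]
eef_rot: [-0.667, 1.57, -0.541]
force: [0.5, -0.2, -0.5]
grip_width: 0.0669
```

Request:
{"op": "servo_tool", "data": {
  "motion": [0,0,0,0,0,0,0,0,0,0,0,0,0,0,0,0],
  "gripper": 1
}}

```text
time_s: 57.08
ee_pos: [0.4692, -0.2681, 0.0645]
eef_rot: [-0.628, 1.571, -0.503]
force: [0.8, -0.2, 0.4]
grip_width: 0.0939
```

Request:
{"op": "servo_tool", "data": {
  "motion": [-8,0,0,0,-25,0,0,0,-45,0,0,0,-65,0,0,0,-71,0,0,0,-71,0,0,0]
}}

```text
time_s: 57.82
ee_pos: [0.4693, -0.2681, 0.1359]
eef_rot: [-0.702, 1.57, -0.577]
force: [0.1, 0.6, 0.4]
grip_width: 0.0937
```

```bash
python3 placed.py 4
```

```text
{'time_s': 57.825, 'qpos': [-0.5869, 0.3458, 1.6297, 0.0, 1.1653, -0.7127], 'joint_vel': [-0.002, 0.0203, 0.0139, 0.0007, -0.0095, -0.0004], 'tau': [0.0178, -54.7762, -33.8279, 0.0435, 0.227, 0.0001], 'ee_pos': [0.4693, -0.2681, 0.1359], 'eef_rot': [-0.7024, 1.57, -0.5766], 'force': [0.121, 0.56, 0.383], 'moment': [0.0012, 0.0795, 0.0246], 'grip_width': 0.0937}
[ 326.7  254.9   95.5   98.  7487. ] depth [ 0.4694 -0.2677  0.0672] plane [ 0.4693 -0.2675  0.068 ]
move dx dy dz roll: [ -0.8   3.3 114.5] 54.0 q6-> 0.34 from [ 0.4691 -0.268   0.1352] jawyaw 7.2 t 57.9
move dx dy dz roll: [ -0.8   3.3 114.5] 54.0 q6-> 0.34 from [ 0.4691 -0.268   0.1352] jawyaw 7.2 t 57.9
```

View pics/p4.png

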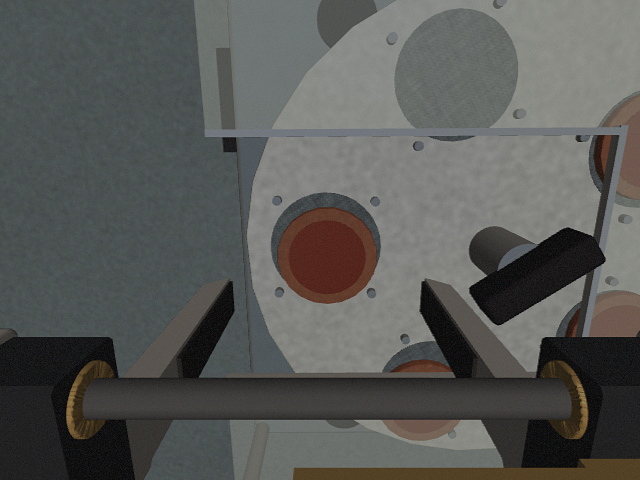

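The fourth coaster lies inside its pins, at (327,255). Now the last turn: knob grip at roll +54.

Request:
{"op": "servo_tool", "data": {
  "motion": [-1,0,6,4,-1,1,22,12,-1,1,44,22,-1,2,66,32,-1,3,88,41,-1,3,104,48,-1,3,113,53,-1,3,114.5,54,6,3,114.5,54,14,3,114.5,54,21,3,114.5,54,23.5,3,114.5,54,23.5,3,114.5,54]
}}

```text
time_s: 59.5
ee_pos: [0.5823, -0.2508, 0.1118]
eef_rot: [-2.785, 1.571, 2.682]
force: [-0.4, -0.1, -0.0]
grip_width: 0.094
```

```bash
python3 - <<'E'
from h import *
o=ctrl.get_obs(); print(o['qpos'][5]); c=cam('wrist','k7.png'); plan([.5823,-.2506,.111],np.radians(-46.8))
E
```

```text
0.3521658447660869
move dx dy dz roll: [ 1.1  0.  -0.3] 0.0 q6-> 0.35 from [ 0.5824 -0.2508  0.1121] jawyaw -46.8 t 59.5
```

View pics/k7.png

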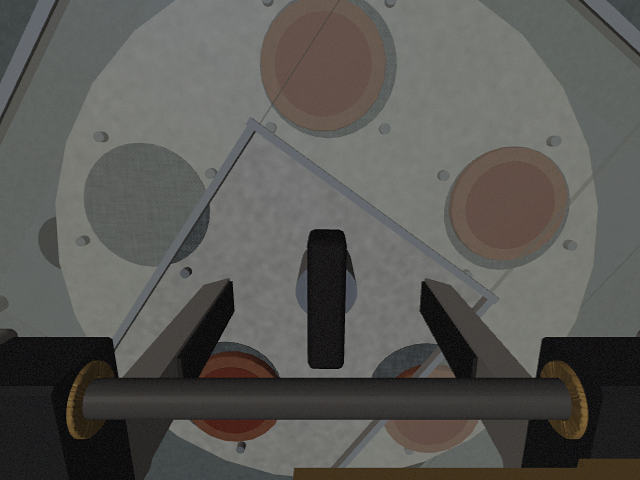

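Request:
{"op": "servo_tool", "data": {
  "motion": [0,0,0,0,0,0,0,0,0,0,0,0,0,0,0,0,0,0,0,0,0,0,0,0,0,0,0,0,0,0,0,0,0,0,0,0],
  "gripper": 0.1,
  "force": 20
}}

```text
time_s: 60.68
ee_pos: [0.5821, -0.2505, 0.1119]
eef_rot: [-2.912, 1.57, 2.555]
force: [-3.1, 2.5, 2.2]
grip_width: 0.0176
```

Request:
{"op": "servo_tool", "data": {
  "motion": [0,0,0,-2,0,0,0,-6,0,0,0,-12,0,0,0,-19,0,0,0,-26,0,0,0,-33,0,0,0,-40,0,0,0,-47,0,0,0,-54,0,0,0,-60,0,0,0,-65,0,0,0,-69,0,0,0,-71,0,0,0,-72,0,0,0,-72]
}}

```text
time_s: 62.55
ee_pos: [0.5821, -0.2505, 0.1119]
eef_rot: [2.221, 1.57, 2.663]
force: [-5.4, 3.7, 3.1]
grip_width: 0.0181
```

Request:
{"op": "servo_tool", "data": {
  "motion": [0,0,0,0,0,0,0,0,0,0,0,0,0,0,0,0],
  "gripper": 0.5
}}

```text
time_s: 63.05
ee_pos: [0.5824, -0.2508, 0.1119]
eef_rot: [-1.074, 1.571, -0.634]
force: [0.1, -0.8, -0.9]
grip_width: 0.0468
```

Request:
{"op": "servo_tool", "data": {
  "motion": [-8,0,0,0,-25,0,0,0,-50,0,0,0,-75,0,0,0,-95,0,0,0,-100,0,0,0],
  "gripper": 1
}}

```text
time_s: 63.8
ee_pos: [0.5829, -0.251, 0.2144]
eef_rot: [-0.912, 1.568, -0.472]
force: [0.0, 0.5, -0.3]
grip_width: 0.0937
```

```bash
python3 - <<'E'
from h import *
st(); plan([.45,.05,.25],np.radians(7.2))
E
```

```text
{'time_s': 63.8, 'qpos': [-0.4643, 0.484, 1.2468, -0.0, 1.4076, -0.9043], 'joint_vel': [0.0004, 0.0001, -0.0242, -0.001, 0.0616, 0.0007], 'tau': [0.0008, -65.3333, -37.0344, 0.0334, 0.2375, -0.0003], 'ee_pos': [0.5829, -0.251, 0.2144], 'eef_rot': [-0.9118, 1.5675, -0.4718], 'force': [0.0226, 0.5459, -0.2594], 'moment': [-0.0528, 0.0105, 0.0013], 'grip_width': 0.0937}
move dx dy dz roll: [-36.4 328.8   8.1] 18.0 q6-> -0.07 from [ 0.5829 -0.251   0.2144] jawyaw 25.2 t 63.8
```

Request:
{"op": "servo_tool", "data": {
  "motion": [-4,10,0,0,-10,35,1,0,-18,75,2,0,-25,120,3,0,-30,165,4,0,-33,210,5,0,-36,255,6,0,-36,290,7,0,-36,315,8,0,-36,327,8,0,-36,329,8,0,-36,329,8,0]
}}

```text
time_s: 65.3
ee_pos: [0.4496, 0.0499, 0.2478]
eef_rot: [-3.049, 1.571, -2.609]
force: [0.1, 0.8, 0.3]
grip_width: 0.0944
```

```bash
cat > fin.py <<'E'
from h import *
st()
ax=np.array([.5822,-.2505]); th0=.1265
for n in ['top','scene']:
    c=cam(n,'fin_%s.png'%n); print(n); coasters(c,.068)
    cr=c['color'][140:330,340:530,::-1] if n=='top' else c['color'][220:480,80:360,::-1]
    cv2.imwrite('pics/finc_%s.png'%n,cv2.resize(cr,None,fx=2.3,fy=2.3))
    # covered coasters: pale, low-saturation red vs white turntable
    hsv=cv2.cvtColor(c['color'],cv2.COLOR_RGB2HSV); col=c['color'].astype(int)
    m=((col[...,0]-col[...,2])>25).astype(np.uint8)
    k,l,s,ce=cv2.connectedComponentsWithStats(cv2.morphologyEx(m,cv2.MORPH_CLOSE,np.ones((5,5))))
    for i in range(1,k):
        if s[i,4]<150: continue
        cnt=cv2.convexHull(max(cv2.findContours((l==i).astype(np.uint8),0,1)[0],key=len))
        if len(cnt)<5: continue
        e=cv2.fitEllipse(cnt); 
        if not(0<e[0][0]<640 and 0<e[0][1]<480): continue
        q=world(c,*e[0],.068)[:2]; d=q-ax
        if np.linalg.norm(d)<.2:
            a=np.arctan2(d[1],d[0])-th0-np.pi; kk=np.round(a/np.radians(72))
            nest=ax+.115*np.array([np.cos(th0+np.pi+kk*np.radians(72)),np.sin(th0+np.pi+kk*np.radians(72))])
            print('covered',np.round(q,4),'r',round(np.linalg.norm(d),4),'nest step',int(kk)%5,'err mm',np.round((q-nest)*1e3,1),np.round(e[1],1))
E
python3 fin.py
```

```text
{'time_s': 65.3, 'qpos': [0.0295, 0.0466, 1.7183, -0.0001, 1.3768, -0.41], 'joint_vel': [-0.0055, 0.0046, -0.0041, -0.0, -0.0001, 0.0005], 'tau': [0.6481, -39.0757, -35.7461, 0.0835, 0.0542, 0.054], 'ee_pos': [0.4496, 0.0499, 0.2478], 'eef_rot': [-3.0485, 1.5705, -2.609], 'force': [0.1201, 0.7723, 0.2801], 'moment': [-0.0677, 0.0232, 0.0251], 'grip_width': 0.0944}
top
[ 268.4  130.5   80.5   86.9 5611. ] depth [0.8331 0.1679 0.0862] plane [0.8396 0.1697 0.068 ]
[381.5 473.1   8.6  12.4  68. ] depth [ 0.0494 -0.0964  0.2635] plane [-0.0207 -0.1254  0.068 ]
covered [ 0.691  -0.3137] r 0.1258 nest step 2 err mm [ 8.  -7.9] [25.2 26.1]
covered [ 0.6618 -0.17  ] r 0.1132 nest step 3 err mm [-4.2  1.8] [25.2 25.9]
covered [ 0.565  -0.3634] r 0.1142 nest step 1 err mm [4.2 0.1] [25.6 26.5]
covered [ 0.5303 -0.1487] r 0.1143 nest step 4 err mm [-2.8 -2.2] [25.8 26.1]
scene
[435.4  15.2  30.1  54.5 908. ] depth [-0.617   1.86   -0.5482] plane [0.0475 0.9588 0.068 ]
covered [ 0.5339 -0.1507] r 0.1108 nest step 4 err mm [ 0.7 -4.3] [27.4 32.3]
covered [ 0.6651 -0.1718] r 0.1143 nest step 3 err mm [-0.8 -0.1] [31.6 34. ]
covered [ 0.5682 -0.3654] r 0.1157 nest step 1 err mm [ 7.5 -1.9] [31.7 37.7]
covered [ 0.6942 -0.3155] r 0.1295 nest step 2 err mm [11.2 -9.6] [35.  38.4]
```

View pics/finc_top.png

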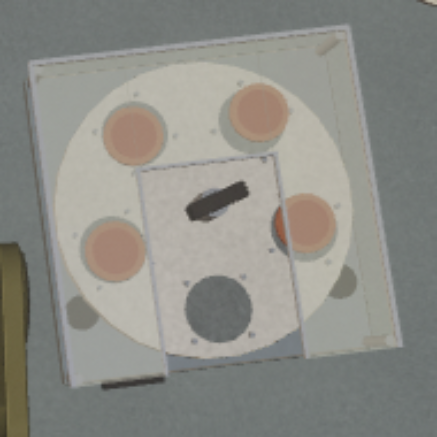

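View pics/fin_scene.png

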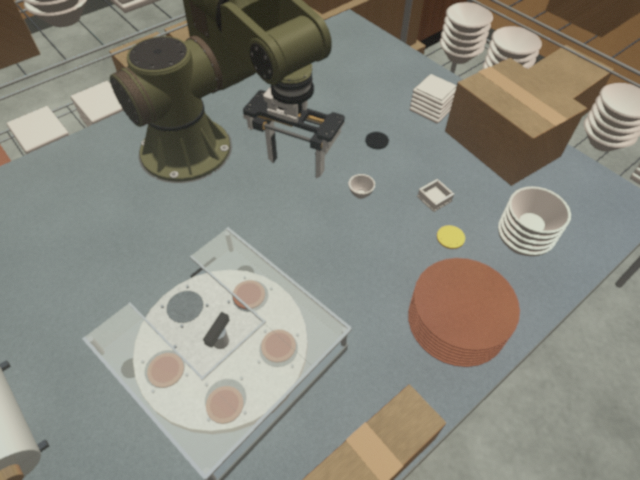

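Three coasters look centred. The one in the rear-right nest (detail crop at about (258,112)) sits about 11–15 mm off towards the rim. I'll look at it from close above.

```bash
python3 - <<'E'
from h import *
plan([.655,-.33,.21],np.radians(25.2))
E
```

```text
move dx dy dz roll: [  37.8 -431.    24.4] -0.0 q6-> -0.99 from [0.4497 0.0497 0.2478] jawyaw 25.2 t 65.4
```

Request:
{"op": "servo_tool", "data": {
  "motion": [0,-12,0,0,0,-40,2,0,0,-80,4,0,0,-125,7,0,0,-170,10,0,4,-215,12,0,10,-260,15,0,16,-305,17,0,22,-345,20,0,28,-380,22,0,34,-408,23,0,38,-425,24,0,38,-431,24,0,38,-431,24,0]
}}

```text
time_s: 67.15
ee_pos: [0.6545, -0.33, 0.2098]
eef_rot: [2.344, 1.571, 2.784]
force: [-1.7, -0.2, 0.7]
grip_width: 0.0939
```

```bash
python3 - <<'E'
from h import *
st(); c=cam('wrist','chk.png')
th=.1265
ax=np.array([.5833,-.2516])
for ax in ([.5822,-.2505],[.5829,-.2517]):
  for k in (1,2,3):
    a=th+np.pi+k*np.radians(72); n=np.array([*(np.array(ax)+.115*np.array([np.cos(a),np.sin(a)])),.06])
    pins=[n+.046*np.array([np.cos(a+b),np.sin(a+b),0])+[0,0,.005] for b in np.radians([45,135,225,315])]
    print(k,np.round(n,4),np.round(proj(c,[n]),1),np.round(proj(c,pins),0).tolist())
E
```

```text
{'time_s': 67.15, 'qpos': [-0.5169, 0.74, 0.8602, -0.0, 1.5416, -0.9563], 'joint_vel': [0.0167, -0.0215, 0.0172, 0.0015, -0.004, 0.0047], 'tau': [-1.0243, -76.5681, -37.5895, -0.0095, 0.1273, -0.0719], 'ee_pos': [0.6545, -0.33, 0.2098], 'eef_rot': [2.3442, 1.5706, 2.7836], 'force': [-1.6983, -0.153, 0.6567], 'moment': [-0.0761, 0.0012, 0.0644], 'grip_width': 0.0939}
1 [ 0.5607 -0.3635  0.06  ] [[213.2 218.1]] [[224.0, 269.0], [264.0, 211.0], [199.0, 166.0], [160.0, 227.0]]
2 [ 0.683  -0.3058  0.06  ] [[367.9 217.9]] [[421.0, 227.0], [379.0, 165.0], [316.0, 211.0], [359.0, 269.0]]
3 [ 0.666  -0.1717  0.06  ] [[425.4  57.1]] [[459.0, -4.0], [375.0, 26.0], [398.0, 112.0], [477.0, 85.0]]
1 [ 0.5614 -0.3647  0.06  ] [[213.5 219.7]] [[224.0, 271.0], [264.0, 213.0], [199.0, 167.0], [160.0, 229.0]]
2 [ 0.6837 -0.307   0.06  ] [[368.  219.5]] [[421.0, 229.0], [379.0, 167.0], [316.0, 212.0], [359.0, 271.0]]
3 [ 0.6667 -0.1729  0.06  ] [[425.5  59. ]] [[459.0, -2.0], [375.0, 28.0], [398.0, 114.0], [477.0, 87.0]]
```

View pics/chk.png

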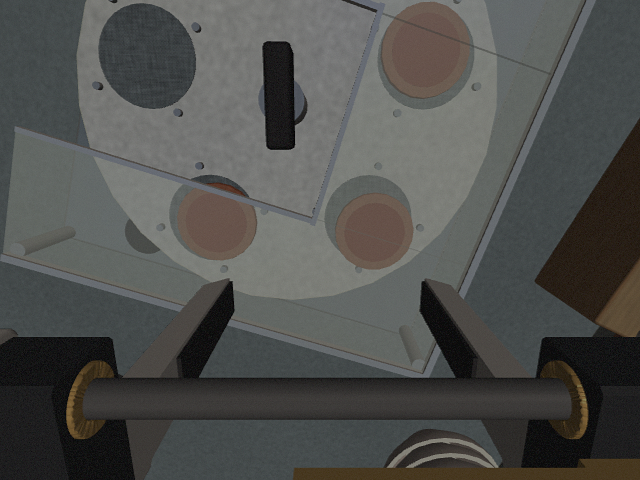

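```bash
python3 - <<'E'
from h import *
c=cam('wrist')
col=c['color'].astype(int); m=((col[...,0]-col[...,2])>18).astype(np.uint8); m[300:]=0
k,l,s,ce=cv2.connectedComponentsWithStats(cv2.morphologyEx(m,cv2.MORPH_OPEN,np.ones((5,5))))
for i in range(1,k):
    if s[i,4]<1500: continue
    cnt=cv2.convexHull(max(cv2.findContours((l==i).astype(np.uint8),0,1)[0],key=len)); e=cv2.fitEllipse(cnt)
    msk=(cv2.erode((l==i).astype(np.uint8),np.ones((15,15)))>0)&(c['z_map']>0)
    v,u=np.nonzero(msk); P=world(c,u.astype(float),v.astype(float))
    print(np.round(e[0],1),np.round(e[1],1),'centre',np.round(world(c,*e[0],.068),4),'z pct',np.round(np.percentile(P[:,2],[5,50,95]),4))
cv2.imwrite('pics/chkc.png',cv2.resize(c['color'][130:310,120:460,::-1],None,fx=2.3,fy=2.3,interpolation=cv2.INTER_CUBIC))
E
```

```text
[434.6  22.2] [36.1 71.1] centre [ 0.6595 -0.1493  0.068 ] z pct [0.0968 0.0981 0.0992]
[421.4  59. ] [73.6 92. ] centre [ 0.6629 -0.1758  0.068 ] z pct [0.0968 0.0981 0.0994]
[215.8 223.1] [71. 81.] centre [ 0.5659 -0.3638  0.068 ] z pct [0.097  0.0981 0.0992]
[373.4 231.3] [75.6 78. ] centre [ 0.6913 -0.3128  0.068 ] z pct [0.097  0.0981 0.0992]
```

View pics/chkc.png

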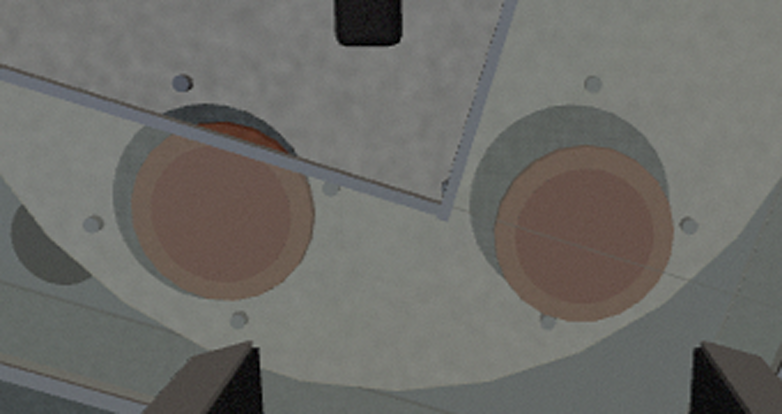

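```bash
python3 - <<'E'
from h import *
col={}
def cents(c,lo):
    k=c['color'].astype(int); m=((k[...,0]-k[...,2])>lo).astype(np.uint8)
    n,l,s,_=cv2.connectedComponentsWithStats(cv2.morphologyEx(m,cv2.MORPH_CLOSE,np.ones((5,5))))
    o={}
    for i in range(1,n):
        if s[i,4]<150: continue
        h=cv2.convexHull(max(cv2.findContours((l==i).astype(np.uint8),0,1)[0],key=len))
        if len(h)<5: continue
        e=cv2.fitEllipse(h)
        if not(0<e[0][0]<640 and 0<e[0][1]<480): continue
        q=world(c,*e[0],.068); d=q[:2]-[.5822,-.2505]
        if .08<np.linalg.norm(d)<.15: o[int(np.round((np.arctan2(d[1],d[0])-.1265-np.pi)/np.radians(72)))%5]=(e,q)
    return o
def C(c):
    R=Ro.from_rotvec(np.ravel(c['rvec'])).as_matrix(); return -R.T@np.ravel(c['tvec'])
ct,cs=cam('top'),cam('scene')
a,b=cents(ct,25),cents(cs,25)
print(C(ct),C(cs))
for k in sorted(set(a)&set(b)):
    qa,qb=a[k][1],b[k][1]
    # horizontal slopes of rays
    s=lambda c,q:(C(c)-q)[:2]/(C(c)-q)[2]
    ds=s(ct,qa)-s(cs,qb)   # change of (qa-qb) per unit z
    d=(qb-qa)[:2]
    print(k,'scene-top mm',np.round(d*1e3,2),'per mm height',np.round(ds,2),'height est rel mm',round(float(d@ds/(ds@ds))*1e3,2),'sizes',np.round(a[k][0][1],1),np.round(b[k][0][1],1))
E
```

```text
[0.41050956 0.05322748 1.27032201] [ 1.0307622  -0.37462991  0.97976036]
2 scene-top mm [ 3.27 -1.78] per mm height [-0.6   0.37] height est rel mm -5.26 sizes [25.2 26.1] [35.  38.6]
3 scene-top mm [ 3.22 -1.9 ] per mm height [-0.61  0.41] height est rel mm -5.08 sizes [25.3 25.9] [31.6 34. ]
4 scene-top mm [ 3.63 -1.94] per mm height [-0.64  0.41] height est rel mm -5.36 sizes [25.8 26.1] [27.8 32.2]
```

The off-centre coaster is at the same height as its neighbours to within 0.3 mm, so it lies flat. It is about 10–11 mm off; the pins allow at most about 15 mm and the rule allows 17 mm. I'll do a last check of the opening nest and the dishes, then hand in.

```bash
python3 - <<'E'
from h import *
c=cam('scene','last.png'); g=cv2.cvtColor(c['color'],cv2.COLOR_RGB2GRAY).astype(int)
u,v=proj(c,[.4689,-.266,.06])[0]; r=28; u0,v0=int(u)-r,int(v)-r
n,l,s,ce=cv2.connectedComponentsWithStats((g[v0:v0+2*r,u0:u0+2*r]<135).astype(np.uint8)); i=l[r,r]
e=cv2.fitEllipse(max(cv2.findContours((l==i).astype(np.uint8),0,1)[0],key=len)); print('front nest',s[i,4],np.round(world(c,e[0][0]+u0,e[0][1]+v0,.0605),4),'at start 0.4695 -0.2675')
c=cam('top','lastt.png')
for nme,uu,vv in [('ram',231,285),('dish',181,234)]: print(nme,np.round(world(c,uu,vv),4))
st()
E
```

```text
front nest 2360 [ 0.4656 -0.2769  0.0605] at start 0.4695 -0.2675
ram [0.4345 0.2652 0.0093]
dish [0.5699 0.4042 0.0056]
{'time_s': 67.45, 'qpos': [-0.5156, 0.7388, 0.8607, 0.0, 1.5415, -0.956], 'joint_vel': [-0.0029, 0.0036, -0.0025, 0.0001, -0.0009, -0.0009], 'tau': [-0.0778, -77.8033, -37.0934, 0.0286, 0.0666, -0.0006], 'ee_pos': [0.6548, -0.329, 0.2104], 'eef_rot': [-0.9244, 1.5703, -0.484], 'force': [0.7671, -0.5225, -0.0188], 'moment': [-0.0125, 0.0005, -0.0413], 'grip_width': 0.0939}
```

View pics/last.png

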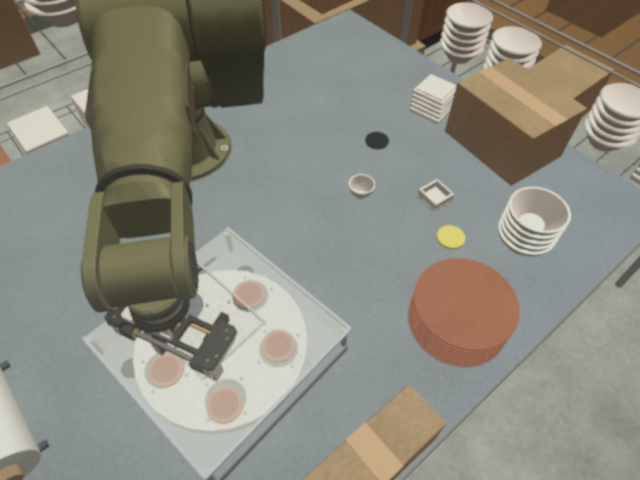

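The arm blocks the front nest in this frame, so that reading is not valid. I'll use the unobstructed pictures from 65.3 s, taken after the last turn.

```bash
python3 - <<'E'
from h import *
for nm,p0 in (('scene','scene0'),('top','top0')):
  c=cam(nm)
  for f in (p0,'fin_'+nm):
    g=cv2.cvtColor(cv2.imread('pics/%s.png'%f),cv2.COLOR_BGR2GRAY).astype(int)
    u,v=proj(c,[.4689,-.266,.06])[0]; r=28; u0,v0=int(u)-r,int(v)-r
    n,l,s,ce=cv2.connectedComponentsWithStats((g[v0:v0+2*r,u0:u0+2*r]<135).astype(np.uint8)); i=l[r,r]
    e=cv2.fitEllipse(max(cv2.findContours((l==i).astype(np.uint8),0,1)[0],key=len)); print(f,s[i,4],np.round(world(c,e[0][0]+u0,e[0][1]+v0,.0605),4))
E
```

```text
scene0 810 [ 0.4694 -0.2676  0.0605]
fin_scene 786 [ 0.4693 -0.2669  0.0605]
top0 668 [ 0.4675 -0.2666  0.0605]
fin_top 660 [ 0.4673 -0.2656  0.0605]
```

The empty nest is within 1 mm of the starting detent position in both views. Handing in.

```bash
python3 -c "
from station import ctrl
print(ctrl.hand_in())"
```

```text
the job is handed in; nothing more can be done
None
```

I loaded all four brown coasters one at a time, clicking the turntable on 72° anticlockwise after each, and handed the job in at about 67 s. The white dishes and the black and yellow look-alikes were not touched.

**Last checks that agreed:**
- All four coasters are under the cover.
- The empty nest at the opening is within 1 mm of where a nest stood at the start, in both the top and scene cameras.
- The ramekin and sauce dish read within about 1 mm of their starting places horizontally.
- The gripper was clear of everything, with its fingertips about 0.21 m up.

**Less good or in disagreement:**
- **Off-centre coaster:** The third coaster, now in the rear-right nest, ended about 10–11 mm off centre towards the rim; the scene camera alone read about 15 mm. I don't know whether it was knocked or slid. It is level with the two neighbours I could compare, to within 0.3 mm. If it lies flat, the pins keep it within about 15 mm, and the limit is 17 mm, so I left it. The other three are roughly 3–5 mm off by the top camera; the scene camera reads up to 8 mm.
- **Camera offset:** The scene camera read positions about 4 mm away from the top camera throughout.
- **Knob grip:** On the second turn the fingers first closed on the spindle below the knob, so I raised them 6 mm and gripped again.
- **Blocked frame:** One final check of the front nest was blocked by the arm, so I used the clear pictures from just before it.

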